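# Nest the specimen pots and check them with the probe

## Robot

A 6-joint arm with a two-finger parallel gripper is mounted at the origin on the work surface. World frame = base frame: x ahead of the robot, y to its left, z up, the work surface at z = 0. Lengths are in m, angles in rad, forces in N, time in s.
With the tool pointing down it reaches from about 0.375 to 0.9 m from the base axis. Payload 3.1 kg.
Tool frame: the origin (TCP) lies on the centre line of the jaws, within the pads' length; the fingertips stand 25 mm ahead of it and the grasp point (between the pads) lies 6 mm ahead of it (manip.tip_extent is the distance from the TCP to the fingertips, in m); z points along the fingers, y is the line along which they close (so a half turn about z gives the same grasp; the last joint's range is limited). The gripper opens to 85 mm and grips with 20 to 120 N. Pads are 22 mm wide; open, the fingers measure 114 mm over their backs; the gripper's body (76 mm by 85 mm) begins 54 mm behind the grasp point. The pads swing forward as they close: fully open they stand 13 mm farther back than shut.
Start: joints at [1.062, 0.527, 1.433, -0, 1.181, -0.178], TCP at [0.202, 0.591, 0.256] pointing down, gripper open.
Joint ranges: [-3.08, 3.08], [-0.75, 2.2], [0.22, 2.44], [-1.43, 4.57], [0, 2.65], [-2.85, 2.85]. Speed limits (rad/s): [2.79, 2.79, 3.14, 3.14, 3.14, 3.14].

## Interface

Orientations are given as a unit quaternion [x, y, z, w].
In Python, from station import readout, imaging, order, manip gives the robot as it stands.
- The arm moves only by the tool move_arm, never from a script. Its argument "rows" is a list of rows, each a list of 7 numbers: the turn, a rotation vector about the tool's x, y, z in degrees, then the shift along the tool's x, y, z in mm, then the closure, from 0 (fully open) to 1 (shut). A call has 1 to 12 rows; each row is the pose to reach, as a shift and turn from the pose commanded when the call began, along the tool's axes at that moment; what a row does not reach only later rows make up. A row lasts 1/12 s, in which the tool goes at most 41.7 mm and 7.16 degrees, less where a joint would pass 70% of its speed; a pose out of reach is approached as far as the arm can. A call with a gripper value outside its range is refused whole. The fingers move at their own pace and stop on an object; "squeeze" is the grip in N (left out, the last holds). Time passes only in rows, so rows that repeat a pose let the fingers close. It gives the time, the measured TCP pose, the force, the opening and the grip force at its end, in the units of the state.
- readout.sense(): the state, without advancing time (a new reading comes with each control period).
- imaging.snapshot(name): name is "scene" or "side" or "wrist"; returns a dict with "img" (480x640x3 uint8, red, green, blue), "z_map" (480x640 float32, m along the optical axis (not along the pixel's ray), 0 where there is no reading), "fovy" (degrees; the focal length in pixels is half the picture's height over the tangent of half this angle, whatever the lens; pixels are square), "cx", "cy" (the principal point, pixels), "k1" (the pictures are not rectified: a ray, as slopes to the right and down, at radius r is drawn at 1 + k1 r^2 times it, then the intrinsics apply), "rvec" (rotation vector, rad) and "tvec" (3), from world to camera coordinates, as OpenCV has them. Camera axes: x right, y down, z forward; pixel columns grow to the right and rows downward; lengths in m; the calibration is good to about 2 mm. A picture is of the moment at which its call begins.
- order.sign_off(): hands the job in; it is judged then, once.
The state is a dict: "t": time; "q": joint angles; "qd": joint speeds; "tau": joint torques, N m; "tcp_pos": TCP position; "tool_rot": TCP orientation; "force": force on the tool from outside, world axes, zero at the start; "ft_torque": the same for the moment, N m; "finger_gap": opening from 0.0 (shut) to 1.0 (fully open); "gripper_force": force on a finger pad.
Only numpy, scipy, OpenCV 4.12 (cv2) and the standard library are available. Lean on these libraries where they do the work, as an engineer would, in place of code of your own. Each camera call takes 0.05 s, during which the arm holds its last target. There are 200 camera calls.

## Task

Nest each tapered specimen pot on the bench (three or four are out) in the holder of its own size, pressing it down lightly just until the face of its lid is level with the holder's white collar, and stop there before it wedges. When all the pots are in and let go, take the contact probe and touch its tip gently, for about half a second, on the steel disc on top of each pot's grip bar, the largest pot first and the smallest last. Then hang the probe back in its tube stand, leaving the pots level and the glassware where it is.

Things in the scene. Friction and masses are not known exactly. Their poses are not given: they have to be found in the camera images.
- pot_huge: The largest specimen pot: closed tapered white pot, flat grey lid, 84 mm across at the lid, 66 mm at the foot, 64 mm from foot to lid face, 0.1 to 0.4 kg, weighted foot. On the lid an upright grip bar, 46 mm long, 16 mm thick, z 64 to 100 mm, to be pinched from above across its thickness. Origin at the centre of the foot, z up, bar along the pot's x axis. Upright on the table at the start.
- pot_huge_disc (a point): The huge pot's test point: a steel disc 15 mm across in the middle of the top of the grip bar; the point is at its upper face, 101.5 mm above the foot.
- holder_huge: Fixed holder for the huge pot: grey block 108 x 108 mm, 66 mm high, with a white round collar on top, upper edge 76 mm above the table. Origin on the table under the middle of the hole, z up. Inside is a tapered dark lining cup, the huge pot's shape plus 1 mm all round, its floor 21 mm above the table (joint at 0), its mouth 46 mm above that floor.
- lining_huge (a joint): How far the huge holder's lining is forced down, m (0 to 0.0015 at the start). A pot lowered in rests on its floor, lid face about 9 mm above the collar; a push of about 5 to 7 N (more if fast) then drives it down, it does not spring back, and reads 0.009 when the lid is level with the collar. Above 0.0135 the pot is wedged. A hard touch on the pot drives it down too.
- pot_large: The second largest specimen pot: closed tapered white pot, flat grey lid, 72 mm across at the lid, 54 mm at the foot, 64 mm from foot to lid face, 0.1 to 0.4 kg, weighted foot. On the lid an upright grip bar, 46 mm long, 16 mm thick, z 64 to 100 mm, to be pinched from above across its thickness. Origin at the centre of the foot, z up, bar along the pot's x axis. Upright on the table at the start.
- pot_large_disc (a point): The large pot's test point: a steel disc 15 mm across in the middle of the top of the grip bar; the point is at its upper face, 101.5 mm above the foot.
- holder_large: Fixed holder for the large pot: grey block 108 x 108 mm, 66 mm high, with a white round collar on top, upper edge 76 mm above the table. Origin on the table under the middle of the hole, z up. Inside is a tapered dark lining cup, the large pot's shape plus 1 mm all round, its floor 21 mm above the table (joint at 0), its mouth 46 mm above that floor.
- lining_large (a joint): How far the large holder's lining is forced down, m (0 to 0.0015 at the start). A pot lowered in rests on its floor, lid face about 9 mm above the collar; a push of about 5 to 7 N (more if fast) then drives it down, it does not spring back, and reads 0.009 when the lid is level with the collar. Above 0.0135 the pot is wedged. A hard touch on the pot drives it down too.
- pot_medium: The third largest specimen pot: closed tapered white pot, flat grey lid, 60 mm across at the lid, 42 mm at the foot, 64 mm from foot to lid face, 0.1 to 0.4 kg, weighted foot. On the lid an upright grip bar, 46 mm long, 16 mm thick, z 64 to 100 mm, to be pinched from above across its thickness. Origin at the centre of the foot, z up, bar along the pot's x axis. Upright on the table at the start.
- pot_medium_disc (a point): The medium pot's test point: a steel disc 15 mm across in the middle of the top of the grip bar; the point is at its upper face, 101.5 mm above the foot.
- holder_medium: Fixed holder for the medium pot: grey block 108 x 108 mm, 66 mm high, with a white round collar on top, upper edge 76 mm above the table. Origin on the table under the middle of the hole, z up. Inside is a tapered dark lining cup, the medium pot's shape plus 1 mm all round, its floor 21 mm above the table (joint at 0), its mouth 46 mm above that floor.
- lining_medium (a joint): How far the medium holder's lining is forced down, m (0 to 0.0015 at the start). A pot lowered in rests on its floor, lid face about 9 mm above the collar; a push of about 5 to 7 N (more if fast) then drives it down, it does not spring back, and reads 0.009 when the lid is level with the collar. Above 0.0135 the pot is wedged. A hard touch on the pot drives it down too.
- pot_small: The smallest specimen pot: closed tapered white pot, flat grey lid, 48 mm across at the lid, 30 mm at the foot, 64 mm from foot to lid face, 0.1 to 0.4 kg, weighted foot. On the lid an upright grip bar, 46 mm long, 16 mm thick, z 64 to 100 mm, to be pinched from above across its thickness. Origin at the centre of the foot, z up, bar along the pot's x axis. Upright on the table at the start.
- pot_small_disc (a point): The small pot's test point: a steel disc 15 mm across in the middle of the top of the grip bar; the point is at its upper face, 101.5 mm above the foot.
- holder_small: Fixed holder for the small pot: grey block 108 x 108 mm, 66 mm high, with a white round collar on top, upper edge 76 mm above the table. Origin on the table under the middle of the hole, z up. Inside is a tapered dark lining cup, the small pot's shape plus 1 mm all round, its floor 21 mm above the table (joint at 0), its mouth 46 mm above that floor.
- lining_small (a joint): How far the small holder's lining is forced down, m (0 to 0.0015 at the start). A pot lowered in rests on its floor, lid face about 9 mm above the collar; a push of about 5 to 7 N (more if fast) then drives it down, it does not spring back, and reads 0.009 when the lid is level with the collar. Above 0.0135 the pot is wedged. A hard touch on the pot drives it down too.
- probe: Contact probe, upright, 140 mm long, 0.12 kg: steel shank 14 mm thick, z 0 to 70 mm, the last 10 mm narrowing to a flat tip 6 mm across; black collar 46 mm across, z 70 to 78; above it a square black grip 22 x 22 mm, z 78 to 140, sides along the probe's x and y axes. Origin at the tip, z up. At the start it hangs by its collar in the tube stand.
- probe_tip (a point): The probe's tip (its lower end).
- probe_stand: Tube stand of the probe, fixed to the table: grey upright tube 68 mm across, 90 mm high, bore 30 mm. Origin on the table on the tube's axis. With the collar resting on the tube, the probe's tip is 20 mm above the table.
- flask_a: Conical glass flask, 68 mm across, 98 mm high, between the pots and the probe stand; a bystander, origin at the middle of its underside.
- flask_b: Conical glass flask, 68 mm across, 98 mm high, on the robot's right; a bystander, origin at the middle of its underside.
- beaker: Glass beaker, 70 mm across, 85 mm high, beyond the holders; a bystander, origin at the middle of its underside.
- petri: Petri dish, 90 mm across, 15 mm high, beyond the holders; a bystander, origin at the middle of its underside.
Not all that is in view belongs to the job. Leave any green or turquoise look-alike of the pot_small alone.

How it is judged:
On the way, in this order (a step that is already met when the one before it is completed fails the run):
1. every pot that is there sits in its own holder, upright, lid face level with the collar within 3.5 mm, and let go (horizontal distance between pot_huge and holder_huge below 0.005 m and z of pot_huge in the frame of holder_huge between 0.0085 and 0.0155 m and angle between each of pot_huge, pot_large, pot_medium, pot_small's own z axis and vertical below 0.08 rad and linear speed of each of pot_huge, pot_large, pot_medium, pot_small below 0.02 m/s and horizontal distance between pot_large and holder_large below 0.005 m and z of pot_large in the frame of holder_large between 0.0085 and 0.0155 m and horizontal distance between pot_medium and holder_medium below 0.005 m and z of pot_medium in the frame of holder_medium between 0.0085 and 0.0155 m and horizontal distance between pot_small and holder_small below 0.005 m and z of pot_small in the frame of holder_small between 0.0085 and 0.0155 m and contact force between each of pot_huge, pot_large, pot_medium, pot_small and the fingers below 0.2 N), for 0.3 s.
2. the probe's tip rests on the disc of the huge pot (within 8 mm of its centre) for a moment (distance between probe_tip and pot_huge_disc below 0.008 m and contact force between probe and pot_huge above 0.3 N), for 0.2 s.
3. the probe's tip rests on the disc of the large pot (within 8 mm of its centre) for a moment (distance between probe_tip and pot_large_disc below 0.008 m and contact force between probe and pot_large above 0.3 N), for 0.2 s.
4. the probe's tip rests on the disc of the medium pot (within 8 mm of its centre) for a moment (distance between probe_tip and pot_medium_disc below 0.008 m and contact force between probe and pot_medium above 0.3 N), for 0.2 s.
5. the probe's tip rests on the disc of the small pot (within 8 mm of its centre) for a moment (distance between probe_tip and pot_small_disc below 0.008 m and contact force between probe and pot_small above 0.3 N), for 0.2 s.
At the end, for the whole second after the job is handed in: Every pot present stands in the holder of its size: centred within 5 mm, upright within 0.08 rad, lid face level with the collar's upper edge within 3.5 mm, at rest. The probe hangs in its tube stand by its collar, upright within 0.1 rad, at rest (horizontal distance between pot_huge and holder_huge below 0.005 m and z of pot_huge in the frame of holder_huge between 0.0085 and 0.0155 m and angle between each of pot_huge, pot_large, pot_medium, pot_small's own z axis and vertical below 0.08 rad and linear speed of each of pot_huge, pot_large, pot_medium, pot_small, probe below 0.02 m/s and horizontal distance between pot_large and holder_large below 0.005 m and z of pot_large in the frame of holder_large between 0.0085 and 0.0155 m and horizontal distance between pot_medium and holder_medium below 0.005 m and z of pot_medium in the frame of holder_medium between 0.0085 and 0.0155 m and horizontal distance between pot_small and holder_small below 0.005 m and z of pot_small in the frame of holder_small between 0.0085 and 0.0155 m and horizontal distance between probe and probe_stand below 0.011 m and height (world z) of probe_tip between 0.016 and 0.024 m and angle between probe's own z axis and vertical below 0.1 rad); the robot touches nothing.
It fails at once if a lining is forced down more than 13.5 mm: the pot is wedged (value of joint any of lining_huge, lining_large, lining_medium, lining_small above 0.0135 m).
It fails at once if the probe presses on a pot with more than 20 N (contact force between probe and pot_huge above 20 N or contact force between probe and pot_large above 20 N or contact force between probe and pot_medium above 20 N or contact force between probe and pot_small above 20 N).
It fails at once if glassware (flask, beaker, dish) is tipped over or pushed more than 60 mm (distance of any of flask_a, flask_b, beaker, petri from where it was at the start of the episode above 0.06 m or angle between any of flask_a, flask_b, beaker, petri's own z axis and vertical above 0.7 rad).
Of pot_huge, pot_large, pot_medium, pot_small only 3 to 4 are there at a start; the rules pass over those that are not, and their reading is None.
At some moment in a run one of pot_huge, pot_large may be knocked a few centimetres aside while the robot is not near it.
It also fails if it takes over 210 s, if anything falls off the work surface, if the arm or the gripper's body presses on something with over 40 N, if the wrist force passes 120 N, or if a joint passes its speed limit or range.

## Working session

There is one attempt and no reset: what is moved stays moved. The work goes in short steps, Python scripts to look and compute and a tool call to move; the robot and the scene stay as the last step left them, time stands still between calls to the robot, and variables do not carry over. Pictures are saved under pics/ and viewed, at most 14 in all, crops included, and the job is handed in when it is done.

Besides the shell and the picture viewer there is one more tool, called after "Emit:" as name([rows], argument=value, ...), one row to a line, values as JSON. move_arm: Moves the arm, as the interface text tells. Its arguments: {"type":"object","properties":{"rows":{"type":"array"},"squeeze":{"type":"number"}},"required":["rows"]}

```bash
ls; mkdir -p pics; cat > h.py <<'E'
import numpy as np,cv2
from scipy.spatial.transform import Rotation as R
from station import readout, imaging, order, manip
def K(s):
    f=240/np.tan(np.radians(s['fovy']/2)); return np.array([[f,0,s['cx']],[0,f,s['cy']],[0,0,1.]])
def ext(s):
    return R.from_rotvec(np.ravel(s['rvec'])).as_matrix(), np.ravel(s['tvec'])
def rays(s,uv):
    return cv2.undistortPoints(np.array(uv,float).reshape(-1,1,2),K(s),np.array([s['k1'],0,0,0,0.]))[:,0]
def cloud(s):
    v,u=np.mgrid[0:480,0:640]; r=rays(s,np.stack([u.ravel(),v.ravel()],1))
    z=s['z_map'].ravel(); Rm,t=ext(s)
    P=np.c_[r*z[:,None],z]; W=(P-t)@Rm; W[z<=0]=np.nan
    return W.reshape(480,640,3)
def onplane(s,uv,h):
    Rm,t=ext(s); r=rays(s,uv); d=np.c_[r,np.ones(len(r))]@Rm; c=-t@Rm
    return c+d*((h-c[2])/d[:,2])[:,None]
def save(n,img): cv2.imwrite('pics/'+n,img[...,::-1])
E
python3 - <<'E'
from h import *
import pickle
print(readout.sense()); D={}
for n in ['scene','side','wrist']:
    s=imaging.snapshot(n); D[n]=s; save(n+'0.png',s['img']); print(n,s['fovy'],s['k1'],-ext(s)[1]@ext(s)[0])
pickle.dump(D,open('d0.pkl','wb'))
E
```

```text
pics
{'t': 0.0, 'q': array([ 1.06250644e+00,  5.28465364e-01,  1.43388434e+00, -3.68147521e-05,
        1.18137915e+00, -1.78498093e-01]), 'qd': array([-0.00024961, -0.00056794,  0.00196006, -0.0012431 , -0.00031389,
        0.0012462 ]), 'tau': array([ 4.78366237e-04, -4.42340362e+01, -1.78025401e+01, -7.30065062e-05,
        8.35548359e-03,  1.37050350e-05]), 'tcp_pos': array([0.20206252, 0.59074905, 0.25533975]), 'tool_rot': array([ 1.64142636e-01,  9.86436036e-01, -1.01147408e-03, -3.43585695e-04]), 'force': array([-0.02352446,  0.0220137 ,  0.63639403]), 'ft_torque': array([-0.01559156, -0.00522671,  0.03704819]), 'gripper_force': 0.0, 'finger_gap': 1.0017472208018963}
scene 50.84049816138912 -0.07606543659765194 [ 1.073148   -0.47276714  0.9910186 ]
side 43.360457658534486 -0.16301192200929707 [ 0.12678707 -0.78692314  0.82934985]
wrist 67.24362190195663 -0.07318662072442111 [0.13530404 0.61445126 0.37275438]
```

View pics/scene0.png

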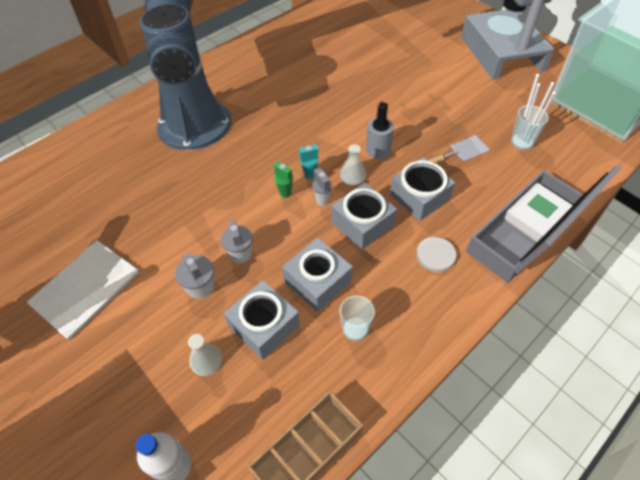

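View pics/side0.png

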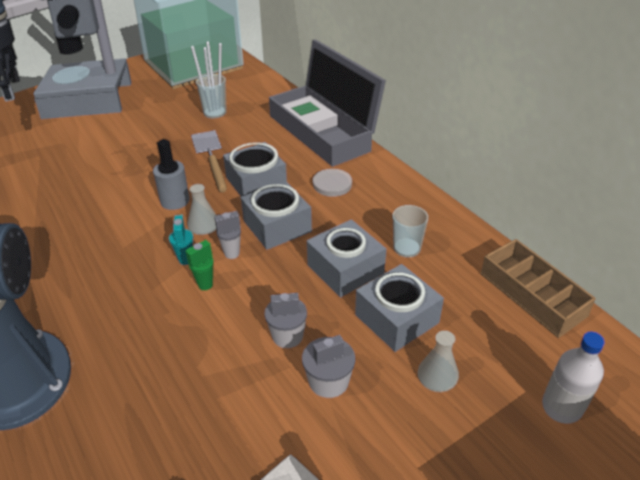

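The three white pots are at scene px (195,275), (237,243) and (321,187). The decoys are green (284,180) and turquoise (309,160), and the holders are at (262,315), (318,270), (364,210) and (422,185). Next I measure the sizes.

```bash
cat > m.py <<'E'
from h import *
import pickle,sys
D=pickle.load(open('d0.pkl','rb'))
def blobs(s,lo,hi,minpx=25):
    W=cloud(s); z=W[...,2]
    m=((z>lo)&(z<hi)&(W[...,0]>0.25)&(W[...,0]<0.95)).astype(np.uint8)
    n,l,st,c=cv2.connectedComponentsWithStats(m)
    for i in range(1,n):
        if st[i,4]>=minpx:
            P=W[l==i]; (cc,r)=cv2.minEnclosingCircle(P[:,:2].astype(np.float32))
            e=cv2.minAreaRect(P[:,:2].astype(np.float32)*1000)
            col=s['img'][l==i].mean(0).astype(int)
            print(c[i].round(),st[i,4],'mean',P.mean(0).round(4),'circ',np.round(cc,4),'d',round(2*r,4),'rect',np.round(e[1],1),round(e[2],1),col)
if __name__=='__main__':
  for n in ['scene','side']:
    for lo,hi in [(.060,.068),(.072,.080),(.095,.106),(.112,.2)]:
        print(n,lo,hi); blobs(D[n],lo,hi)
E
python3 m.py
```

```text
scene 0.06 0.068
[484.  44.] 106 mean [0.3961 0.8359 0.0636] circ [0.3792 0.8461] d 0.2454 rect [ 25.1 244.4] 65.7 [119 123 127]
[593. 104.] 206 mean [0.781  0.8262 0.0642] circ [0.773  0.8288] d 0.2302 rect [ 14.4 230. ] 89.7 [124 163 142]
[525. 131.] 52 mean [0.7089 0.5888 0.0639] circ [0.7051 0.6021] d 0.0671 rect [66.9 22.6] 13.7 [164 176 172]
[382. 141.] 42 mean [0.4699 0.2836 0.0642] circ [0.4664 0.2889] d 0.0496 rect [49.3 12. ] 58.2 [109 114 117]
[310. 162.] 94 mean [0.3966 0.0977 0.0632] circ [0.3893 0.1021] d 0.0471 rect [46.5 25. ] 54.1 [ 57 152 149]
[354. 161.] 39 mean [0.471  0.1795 0.0639] circ [0.4658 0.1853] d 0.0317 rect [31.2 17.5] 35.7 [192 182 165]
[424. 171.] 294 mean [0.6148 0.2823 0.0643] circ [0.6276 0.2644] d 0.0999 rect [97.2 75.5] 42.9 [106 109 109]
[399. 181.] 104 mean [0.5954 0.2114 0.0644] circ [0.6046 0.2156] d 0.0666 rect [25.  66.1] 57.1 [154 157 158]
[281. 180.] 90 mean [0.3935 0.0062 0.0635] circ [0.3898 0.016 ] d 0.0476 rect [47.4 24.5] 24.6 [ 63 145  75]
[432. 193.] 225 mean [0.6754 0.2404 0.0644] circ [0.6645 0.2515] d 0.1175 rect [115.2  43.4] 7
[... 13640 characters left out ...]
0.4808 rect [320.  359.2] 45.1 [109 139 129]
[106.  50.] 327 mean [0.4945 0.8743 0.1568] circ [0.4964 0.8781] d 0.0417 rect [34.7 33.3] 81.8 [119 119 126]
[70. 47.] 308 mean [0.4047 0.9071 0.1819] circ [0.407  0.9239] d 0.0723 rect [43.4 70.3] 79.4 [31 31 33]
[219.  59.] 61 mean [0.7259 0.6058 0.157 ] circ [0.7253 0.6059] d 0.0155 rect [14.5 10.8] 80.0 [161 165 165]
[344.  79.] 1756 mean [0.9424 0.3452 0.1421] circ [0.9458 0.3575] d 0.3094 rect [ 19.8 309.2] 0.1 [31 30 31]
[164. 150.] 293 mean [0.4413 0.2973 0.1388] circ [0.4411 0.2996] d 0.0328 rect [27.4 28.3] 23.3 [35 30 29]
[585. 357.] 1365 mean [ 0.7287 -0.5643  0.1387] circ [ 0.7371 -0.5612] d 0.0625 rect [49.3 62. ] 18.2 [123 129 150]
```

```bash
cat >> h.py <<'E'
def phi(s):
    y=R.from_quat(s['tool_rot']).as_matrix()[:,1]; return np.degrees(np.arctan2(y[1],y[0]))
def go(pos,ph=None):
    """print shift/turn in tool axes to reach TCP pos, closing-line world angle ph (deg), tool down"""
    s=readout.sense(); M=R.from_quat(s['tool_rot']).as_matrix()
    q1=np.degrees(np.arctan2(pos[1],pos[0])); p=phi(s) if ph is None else ph
    c=[p+180*k for k in (-2,-1,0,1,2)]; p=min(c,key=lambda a:abs(q1-a))
    T=np.c_[[-np.sin(np.radians(p)),np.cos(np.radians(p)),0],[np.cos(np.radians(p)),np.sin(np.radians(p)),0],[0,0,-1]]
    print('t',round(s['t'],2),'phi',round(phi(s),1),'->',round(p,1),'turn',np.degrees(R.from_matrix(M.T@T).as_rotvec()).round(2),'shift',((np.array(pos)-s['tcp_pos'])@M*1000).round(1),'F',s['force'].round(2),'gap',round(s['finger_gap'],3),'tcp',s['tcp_pos'].round(4))
def bar(s,c,r=.035,lo=.093,hi=.108):
    W=cloud(s).reshape(-1,3); m=(W[:,2]>lo)&(W[:,2]<hi)&(np.hypot(W[:,0]-c[0],W[:,1]-c[1])<r)
    P=W[m]; top=P[P[:,2]>np.percentile(P[:,2],50)-.002]
    q=cv2.minAreaRect((top[:,:2]*1000).astype(np.float32)); b=cv2.boxPoints(q); e=b[1]-b[0]; f=b[2]-b[1]
    L=e if np.hypot(*e)>np.hypot(*f) else f
    u,sv,vt=np.linalg.svd(top[:,:2]-top[:,:2].mean(0)); 
    print(len(top),'mean',top.mean(0).round(4),'rectc',np.round(q[0],1),np.round(q[1],1),'long ang rect',round(np.degrees(np.arctan2(L[1],L[0]))%180,1),'pca',round(np.degrees(np.arctan2(vt[0,1],vt[0,0]))%180,1))
E
python3 - <<'E'
from h import *
import pickle
D=pickle.load(open('d0.pkl','rb'))
for c in [(.457,-.299),(.452,-.18),(.470,.068)]:
    for n in ['scene','side']: bar(D[n],c)
for c in [(.457,-.299),(.452,-.18),(.470,.068)]: go((c[0],c[1],.25),0)
s=D['scene']['img']; a=cv2.resize(s[120:220,250:400],None,fx=5,fy=5); save('c1.png',a)
E
```

```text
122 mean [ 0.46   -0.3001  0.1013] rectc [ 460.1 -300.1] [16.1 47.2] long ang rect 170.2 pca 170.5
250 mean [ 0.4556 -0.2995  0.0994] rectc [ 456.3 -299.3] [18.  46.7] long ang rect 172.0 pca 171.8
113 mean [ 0.455  -0.18    0.0997] rectc [ 454.7 -180. ] [15.5 47.9] long ang rect 153.7 pca 153.4
214 mean [ 0.4503 -0.1789  0.0997] rectc [ 450.7 -178. ] [20.2 46.2] long ang rect 151.4 pca 152.2
94 mean [0.4743 0.0674 0.0993] rectc [473.4  67.9] [16.6 48. ] long ang rect 167.6 pca 168.1
140 mean [0.4692 0.0674 0.1   ] rectc [469.2  68.5] [21.7 45.9] long ang rect 169.2 pca 166.7
t 0.15 phi 71.1 -> 0 turn [-9.000e-02  5.000e-02  7.111e+01] shift [-529.3 -759.4    6.7] F [-0.66  0.23 -0.38] gap 0.999 tcp [0.2021 0.5909 0.2556]
t 0.15 phi 71.1 -> 0 turn [-9.000e-02  5.000e-02  7.111e+01] shift [-486.  -648.4    6.5] F [-0.66  0.23 -0.38] gap 0.999 tcp [0.2021 0.5909 0.2556]
t 0.15 phi 71.1 -> 0 turn [-9.000e-02  5.000e-02  7.111e+01] shift [-422.7 -408.     6.1] F [-0.66  0.23 -0.38] gap 0.999 tcp [0.2021 0.5909 0.2556]
```

View pics/c1.png

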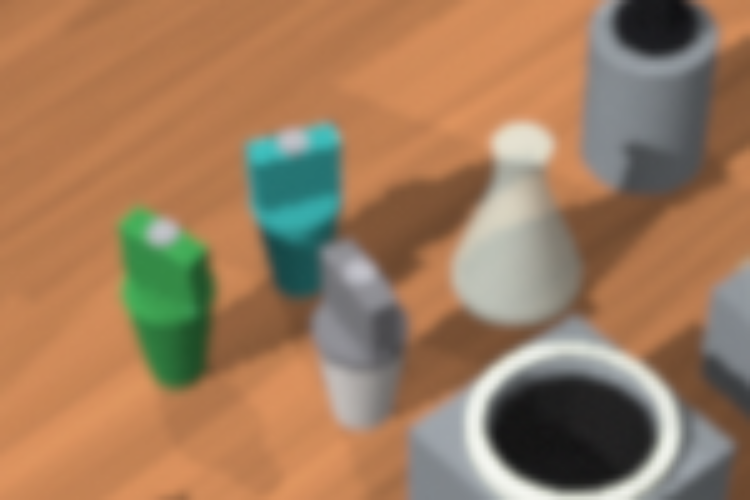

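In the crop, the pots at scene px (284,180), green, and (309,160), turquoise, are the look-alikes. The white one with a grey lid at (321,187) is pot_small. By lid diameter, (195,275) is huge and (237,243) is large; medium is absent. From the collars, (422,185) is holder_huge, (364,210) large, (262,315) medium and (318,270) small. I'll go above pot_small first.

```bash
python3 -c "
from h import *
go((.4715,.068,.25),78)"
```

```text
t 0.15 phi 71.1 -> 78 turn [-0.09 -0.02 -6.89] shift [-424.2 -407.5    6.1] F [-0.66  0.23 -0.38] gap 0.999 tcp [0.2021 0.5909 0.2556]
```

Emit:
move_arm([
  [0,0,-1,-35,-34,0,0.3],
  [0,0,-2,-70,-68,0,0.3],
  [0,0,-3,-98,-95,0,0.3],
  [0,0,-3,-126,-122,0,0.3],
  [0,0,-4,-154,-149,0,0.3],
  [0,0,-4,-182,-176,0,0.3],
  [0,0,-5,-210,-203,0,0.3],
  [0,0,-5,-238,-230,0,0.3],
  [0,0,-6,-266,-257,0,0.3],
  [0,0,-6,-294,-284,0,0.3],
  [0,0,-7,-322,-311,0,0.3],
  [0,0,-7,-350,-338,0,0.3],
])

```text
t: 1.15
tcp_pos: [0.4244, 0.1563, 0.2563]
tool_rot: [0.103, 0.995, 0.0, -0.0]
force: [1.1, 0.6, 0.3]
finger_gap: 0.7
gripper_force: 0.0
```

```bash
python3 -c "
from h import *
go((.4715,.068,.25),78)"
```

```text
t 1.15 phi 78.1 -> 78 turn [ 0.   -0.    0.13] shift [-64.3 -76.8   6.3] F [1.08 0.61 0.31] gap 0.7 tcp [0.4244 0.1563 0.2563]
```

Emit:
move_arm([
  [0,0,0,-22,-26,2,0.3],
  [0,0,0,-44,-52,4,0.3],
  [0,0,0,-64,-77,6,0.3],
  [0,0,0,-64,-77,6,0.3],
  [0,0,0,-64,-77,6,0.3],
])

```text
t: 1.57
tcp_pos: [0.4714, 0.0682, 0.25]
tool_rot: [0.105, 0.994, 0.0, -0.0]
force: [-1.7, 0.1, -1.5]
finger_gap: 0.702
gripper_force: 0.0
```

```bash
cat > w.py <<'E'
from h import *
import sys,pickle
n=sys.argv[1]; s=imaging.snapshot('wrist'); pickle.dump(s,open(n+'.pkl','wb')); save(n+'.png',s['img'])
W=cloud(s); z=W[...,2]
go((.4715,.068,.25),78)
for lo,hi in [(.095,.112),(.06,.068),(.071,.081)]:
    m=((z>lo)&(z<hi)&(W[...,0]>0.3)&(W[...,0]<0.95)).astype(np.uint8); k,l,st,c=cv2.connectedComponentsWithStats(m)
    for i in range(1,k):
        if st[i,4]>150:
            P=W[l==i]; q=cv2.minAreaRect((P[:,:2]*1000).astype(np.float32)); cc,r=cv2.minEnclosingCircle(P[:,:2].astype(np.float32))
            b=cv2.boxPoints(q); e=b[1]-b[0]; f=b[2]-b[1]; L=e if np.hypot(*e)>np.hypot(*f) else f
            print(lo,c[i].round(),st[i,4],'z',np.median(P[:,2]).round(4),'rect',np.round(q[0],1),np.round(q[1],1),'ang',round(np.degrees(np.arctan2(L[1],L[0]))%180,1),'circ',np.round(cc,4),round(2*r,4),s['img'][l==i].mean(0).astype(int))
E
python3 w.py w1
```

```text
t 1.62 phi 78.0 -> 78 turn [ 0.01 -0.09  0.  ] shift [-1.4 -1.1 -0. ] F [-0.36  1.32 -0.15] gap 0.699 tcp [0.4704 0.0694 0.25  ]
0.095 [352.  97.] 1534 z 0.0999 rect [385.1 106.5] [45.9 16.1] ang 64.1 circ [0.3845 0.1069] 0.0473 [ 73 167 166]
0.095 [234. 126.] 1494 z 0.0998 rect [387.3  19.7] [46.  16.7] ang 9.5 circ [0.3875 0.0198] 0.048 [ 85 163 105]
0.095 [612. 128.] 1846 z 0.0982 rect [445.2 300. ] [39.2 45.6] ang 170.3 circ [0.4458 0.3032] 0.0466 [30 30 32]
0.095 [478. 180.] 1207 z 0.0978 rect [463.2 189.2] [30.4 29.1] ang 78.1 circ [0.4634 0.1892] 0.0309 [189 189 178]
0.095 [328. 222.] 1201 z 0.1 rect [471.8  70.9] [15.6 45.6] ang 167.6 circ [0.4716 0.0703] 0.0477 [141 140 142]
0.095 [ 36. 262.] 1073 z 0.0995 rect [ 453.8 -176.8] [17.8 47.1] ang 153.1 circ [ 0.4535 -0.1772] 0.0492 [133 132 134]
0.06 [354.  79.] 529 z 0.0637 rect [369.1 113.7] [39.2 10.8] ang 63.7 circ [0.3732 0.1116] 0.0393 [ 40 150 146]
0.06 [560. 127.] 424 z 0.064 rect [441.8 282.4] [24.6 64.7] ang 169.8 circ [0.4439 0.2939] 0.0648 [117 121 123]
0.06 [261. 120.] 879 z 0.0637 rect [385.1  35.1] [43.9 16.4] ang
[... 1404 characters left out ...]
117 119]
0.06 [176. 431.] 507 z 0.0658 rect [ 669.5 -137.9] [45.6 27.9] ang 2.4 circ [ 0.6701 -0.1393] 0.0472 [155 158 159]
0.071 [570. 127.] 584 z 0.0761 rect [442.7 284.6] [30.7 67.1] ang 170.8 circ [0.4452 0.2998] 0.0673 [115 119 121]
0.071 [ 60. 250.] 413 z 0.0762 rect [ 454.7 -169.7] [15.9 48.1] ang 172.4 circ [ 0.4538 -0.1763] 0.0483 [61 60 62]
0.071 [556. 312.] 1411 z 0.0758 rect [623.3 265.9] [110.2  84.1] ang 55.2 circ [0.6324 0.2595] 0.1109 [212 214 204]
0.071 [358. 329.] 1261 z 0.0757 rect [592.6  80.3] [71.8 97.7] ang 178.7 circ [0.5928 0.0929] 0.098 [207 209 199]
0.071 [ 41. 400.] 225 z 0.0755 rect [ 605.5 -271.2] [11.7 57.5] ang 116.8 circ [ 0.61   -0.2689] 0.0577 [198 200 190]
```

View pics/w1.png

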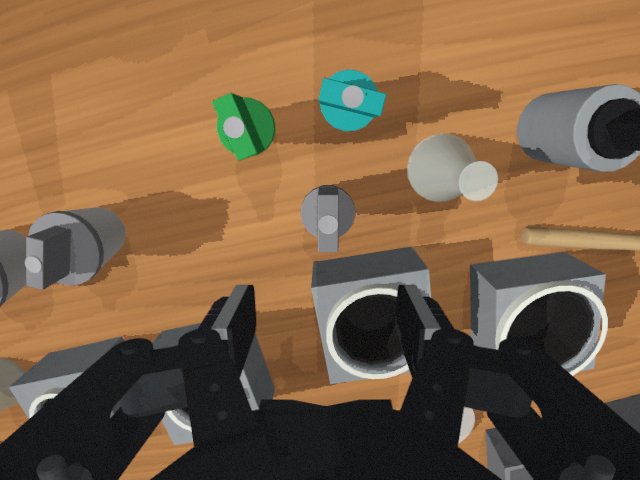

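Wrist view: pot_small's bar is at (328,222), the large pot is at the left (36,262), and the decoys are at (234,126) and (352,97). Holder_large is at (375,330) and holder_huge at (556,312). Next is the descent onto pot_small.

```bash
python3 -c "
from h import *
print(manip.tip_extent, dir(manip)[-8:])
go((.4718,.0693,.097),77.8)"
```

```text
0.025 ['__reduce_ex__', '__repr__', '__setattr__', '__sizeof__', '__str__', '__subclasshook__', '__weakref__', 'tip_extent']
t 1.62 phi 78.0 -> 77.8 turn [ 0.01 -0.09  0.2 ] shift [ -1.6   0.2 153. ] F [-0.36  1.32 -0.15] gap 0.699 tcp [0.4704 0.0694 0.25  ]
```

Emit:
move_arm([
  [0,0,0,0,1.3,30,0.4],
  [0,0,0,0,1.3,60,0.4],
  [0,0,0,0,1.3,90,0.4],
  [0,0,0,0,1.3,110,0.4],
  [0,0,0,0,1.3,130,0.4],
  [0,0,0,0,1.3,145,0.4],
  [0,0,0,0,1.3,153,0.4],
  [0,0,0,0,1.3,153,0.4],
], squeeze=50)

```text
t: 2.28
tcp_pos: [0.4694, 0.0722, 0.096]
tool_rot: [0.103, 0.995, 0.0, -0.002]
force: [0.5, -0.8, -0.0]
finger_gap: 0.601
gripper_force: 0.0
```

```bash
python3 -c "
from h import *
go((.4718,.0693,.097),77.8)
s=imaging.snapshot('wrist');save('w2.png',s['img'])
s=imaging.snapshot('side');bar(s,(.470,.068))"
```

```text
t 2.28 phi 78.2 -> 77.8 turn [-0.02 -0.23  0.41] shift [-3.  -2.3 -1. ] F [ 0.51 -0.77 -0.05] gap 0.601 tcp [0.4694 0.0722 0.096 ]
71 mean [0.4571 0.0605 0.1003] rectc [462.   65.2] [39.5 63.4] long ang rect 115.6 pca 94.9
```

View pics/w2.png

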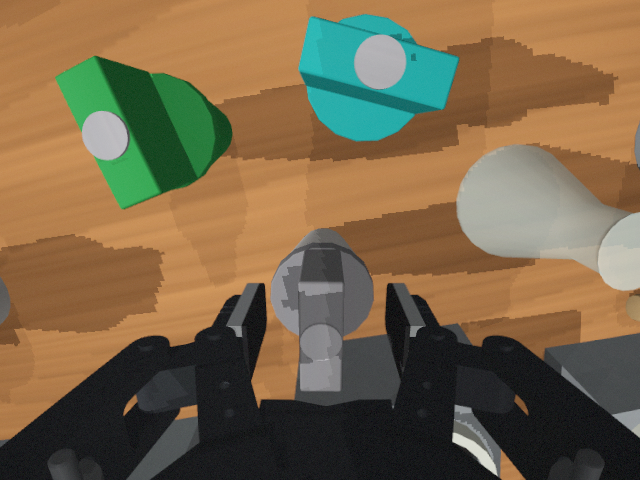

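The bar (320,330) sits centred between the pads (247 and 403), so I close.

Emit:
move_arm([
  [0,0,0,0,0,0,0.7],
  [0,0,0,0,0,0,0.8],
  [0,0,0,0,0,0,0.9],
  [0,0,0,0,0,0,1],
  [0,0,0,0,0,0,1],
  [0,0,0,0,0,0,1],
  [0,0,0,0,0,0,1],
  [0,0,0,0,0,0,1],
], squeeze=50)

```text
t: 3.05
tcp_pos: [0.4716, 0.0706, 0.0983]
tool_rot: [0.104, 0.995, -0.0, 0.001]
force: [-1.1, -0.8, 6.7]
finger_gap: 0.178
gripper_force: 50.2
```

```bash
python3 -c "
from h import *
print(readout.sense())
go((.4718,.0693,.097),77.8)"
```

```text
{'t': 3.05, 'q': array([-8.61466586e-02,  6.06571539e-01,  1.93216593e+00, -2.55620727e-04,
        6.01080916e-01, -1.44892784e+00]), 'qd': array([ 8.16294638e-06, -1.98451716e-04,  1.41460641e-03,  7.82512569e-06,
        1.53729647e-04,  1.99972539e-03]), 'tau': array([ 3.47701684e-01, -3.41169977e+01, -6.73453107e+00,  1.56212132e-01,
       -1.95758902e-01,  1.09292753e-02]), 'tcp_pos': array([0.47160716, 0.07064555, 0.09826001]), 'tool_rot': array([ 1.03715338e-01,  9.94606624e-01, -5.65189364e-05,  8.88282904e-04]), 'force': array([-1.13824219, -0.78635966,  6.65476877]), 'ft_torque': array([-0.1343168 ,  0.08502804,  0.04289252]), 'gripper_force': 50.248727202415466, 'finger_gap': 0.1784697439701862}
t 3.05 phi 78.1 -> 77.8 turn [0.   0.1  0.29] shift [-0.5 -1.3  1.3] F [-1.14 -0.79  6.65] gap 0.178 tcp [0.4716 0.0706 0.0983]
```

Emit:
move_arm([
  [0,0,0,0,0,-5,1],
  [0,0,0,0,0,-20,1],
  [0,0,0,0,0,-45,1],
  [0,0,0,0,0,-75,1],
  [0,0,0,0,0,-105,1],
  [0,0,0,0,0,-125,1],
  [0,0,0,0,0,-135,1],
  [0,0,0,0,0,-135,1],
  [0,0,0,0,0,-135,1],
  [0,0,0,0,0,-135,1],
])

```text
t: 3.88
tcp_pos: [0.4702, 0.071, 0.2315]
tool_rot: [0.104, 0.995, 0.0, -0.001]
force: [0.2, -0.4, -2.0]
finger_gap: 0.181
gripper_force: 49.2
```

```bash
python3 -c "
from h import *
go((.6354,-.0994,.23),77.8)"
```

```text
t 3.88 phi 78.1 -> 77.8 turn [-0.01 -0.12  0.29] shift [-196.8 -132.6    1.1] F [ 0.24 -0.36 -2.04] gap 0.181 tcp [0.4702 0.071  0.2315]
```

Emit:
move_arm([
  [0,0,0,-20,-8,0,1],
  [0,0,0,-50,-20,0,1],
  [0,0,0,-85,-35,0,1],
  [0,0,0,-120,-50,0,1],
  [0,0,0,-155,-66,0,1],
  [0,0,0,-190,-82,0,1],
  [0,0,0,-225,-98,0,1],
  [0,0,0,-258,-112,0,1],
  [0,0,0,-285,-123,0,1],
  [0,0,0,-302,-130,0,1],
  [0,0,0,-309,-132,0,1],
  [0,0,0,-309,-132,0,1],
])

```text
t: 4.88
tcp_pos: [0.7463, -0.1229, 0.2293]
tool_rot: [0.104, 0.995, 0.0, -0.002]
force: [-0.4, 0.3, -0.8]
finger_gap: 0.174
gripper_force: 49.2
```

Emit:
move_arm([
  [0,0,0,0,0,0,1],
  [0,0,0,0,0,0,1],
  [0,0,0,0,0,0,1],
  [0,0,0,0,0,0,1],
])

```text
t: 5.22
tcp_pos: [0.7455, -0.1209, 0.2327]
tool_rot: [0.103, 0.995, 0.0, -0.0]
force: [-0.2, 0.5, -0.6]
finger_gap: 0.179
gripper_force: 49.2
```

```bash
cat > hole.py <<'E'
from h import *
import sys
def circ(s,h,c,ro,edges=True):
    """fit circle to white collar top pixels: back-project on plane h"""
    W=cloud(s); m=(abs(W[...,2]-.0755)<.005)&(np.hypot(W[...,0]-c[0],W[...,1]-c[1])<ro/2+.012)
    I=s['img'].astype(int); 
    m&=(I.min(2)>140)
    v,u=np.nonzero(m); P=onplane(s,np.c_[u,v],h)[:,:2]
    # outer boundary by angle
    c=np.array(c,float)
    for _ in range(6):
        d=P-c; a=np.degrees(np.arctan2(d[:,1],d[:,0]))//6; r=np.hypot(*d.T)
        B=np.array([P[a==k][np.argmax(r[a==k])] for k in np.unique(a) if (a==k).sum()>3]); 
        A=np.c_[2*B,np.ones(len(B))]; x=np.linalg.lstsq(A,(B**2).sum(1),rcond=None)[0]
        c=x[:2]
    rr=np.hypot(*(B-c).T); print(len(P),'arc bins',len(B),'centre',c.round(4),'d',(2*rr.mean()).round(4),'sd',rr.std().round(4))
    return c
E
python3 - <<'E'
from hole import *
import pickle
D=pickle.load(open('d0.pkl','rb'))
go((.6354,-.0994,.23),77.8)
s=imaging.snapshot('wrist'); pickle.dump(s,open('w3.pkl','wb')); save('w3.png',s['img'])
go((.6354,-.0994,.23),77.8)
for c,d in [((.6354,-.0994),.076),((.5915,.0907),.1),((.632,.2555),.112)]:
    for k in ['scene','side']: print(k,end=' '); circ(D[k],.076,c,d)
circ(s,.076,(.6354,-.0994),.076)
E
```

```text
t 5.22 phi 78.2 -> 77.8 turn [ 0.01 -0.03  0.36] shift [112.1  -1.6   2.8] F [-0.23  0.54 -0.63] gap 0.179 tcp [ 0.7455 -0.1209  0.2327]
t 5.27 phi 78.2 -> 77.8 turn [ 0.   -0.01  0.35] shift [112.4  -1.4   2.8] F [ 0.45 -0.08 -0.74] gap 0.175 tcp [ 0.7457 -0.1211  0.2328]
scene 241 arc bins 41 centre [ 0.6388 -0.1014] d 0.0726 sd 0.0019
side 297 arc bins 45 centre [ 0.6319 -0.1009] d 0.0751 sd 0.0014
scene 282 arc bins 51 centre [0.5949 0.0886] d 0.0975 sd 0.0008
side 304 arc bins 43 centre [0.5879 0.0891] d 0.0994 sd 0.0019
scene 287 arc bins 47 centre [0.6345 0.2533] d 0.1103 sd 0.0009
side 243 arc bins 29 centre [0.628  0.2522] d 0.1096 sd 0.0023
2449 arc bins 60 centre [ 0.6366 -0.0979] d 0.0724 sd 0.0002
```

View pics/w3.png

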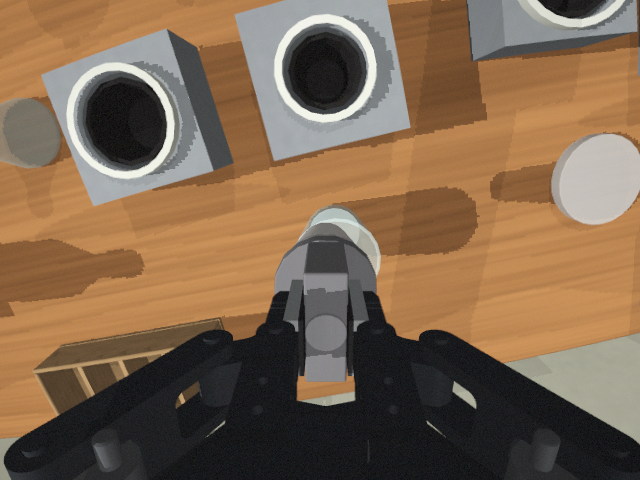

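```bash
python3 - <<'E'
from h import *
import pickle
s=pickle.load(open('w3.pkl','rb')); W=cloud(s); z=W[...,2]
print('cam',(-ext(s)[1]@ext(s)[0]).round(4), 'tcp axis .7455 -.1209')
I=s['img'].astype(int); print(I[333,326],I[300,326],I[375,326],'z disc',z[325:340,318:334].mean(),'bar',z[365:375,318:334].mean())
m=(z>.225)&(z<.245); m[:,:290]=0;m[:,365:]=0
v,u=np.nonzero(m); print(len(u),u.min(),u.max(),v.min(),v.max())
P=W[m]; t=P[(P[:,2]>.2325)]; q=cv2.minAreaRect((t[:,:2]*1000).astype(np.float32)); print(len(t),q)
# lid
for zz in (.1975,.1985): pass
m=(z>.194)&(z<.203); v,u=np.nonzero(m); k=(u>260)&(u<390)&(v<290); print(k.sum()); L=W[m][k]; print(np.median(L[:,2]))
B=[]
M=np.zeros((480,640),np.uint8); M[v[k],u[k]]=1
c=max(cv2.findContours(M,cv2.RETR_EXTERNAL,cv2.CHAIN_APPROX_NONE)[0],key=len)[:,0]
b=onplane(s,c,np.median(L[:,2]))[:,:2]
top=c[:,1]<275; b=b[top]; A=np.c_[2*b,np.ones(len(b))]; x=np.linalg.lstsq(A,(b**2).sum(1),rcond=None)[0]; r=np.hypot(*(b-x[:2]).T); print('lid c',x[:2],2*r.mean(),r.std())
g=cv2.resize(s['img'][200:400,250:400],None,fx=1,fy=1)
circles=cv2.HoughCircles(cv2.cvtColor(s['img'],cv2.COLOR_RGB2GRAY)[300:370,295:360],cv2.HOUGH_GRADIENT,1,30,param1=60,param2=10,minRadius=14,maxRadius=26)
print(circles)
print(onplane(s,[(326,333)],.2345))
E
```

```text
cam [ 0.6763 -0.106   0.35  ] tcp axis .7455 -.1209
[127 128 128] [97 96 99] [138 138 139] z disc 0.2355335140829543 bar nan
6561 290 364 262 381
5924 ((746.1461181640625, -119.66095733642578), (26.577449798583984, 46.905391693115234), 79.35222625732422)
2172
0.198042455902359
lid c [ 0.73895881 -0.11910044] 0.03349360710401834 0.003387227430239735
[[[31.5 34.5 19.9]
  [26.5 68.5 17.6]]]
[[ 0.74677387 -0.12041096  0.2345    ]]
```

Emit:
move_arm([
  [0,0,0,10,0,0,1],
  [0,0,0,28,0,5,1],
  [0,0,0,50,0,10,1],
  [0,0,0,72,0,15,1],
  [0,0,0,92,0,25,1],
  [0,0,0,106,-0.5,35,1],
  [0,0,0,113,-0.7,43,1],
  [0,0,0,113,-0.7,45,1],
  [0,0,0,113,-0.7,45,1],
  [0,0,0,113,-0.7,45,1],
  [0,0,0,113,-0.7,45,1],
])

```text
t: 6.18
tcp_pos: [0.6369, -0.0997, 0.1882]
tool_rot: [0.104, 0.995, -0.0, 0.001]
force: [0.1, -0.4, -0.6]
finger_gap: 0.175
gripper_force: 49.2
```

```bash
python3 -c "
from h import *
go((.635,-.0987,.13),77.8)"
```

```text
t 6.18 phi 78.1 -> 77.8 turn [-0.02  0.16  0.31] shift [ 2.2  0.6 58.2] F [ 0.08 -0.44 -0.64] gap 0.175 tcp [ 0.6369 -0.0997  0.1882]
```

Emit:
move_arm([
  [0,0,0,2,0.6,10,1],
  [0,0,0,2,0.6,22,1],
  [0,0,0,2,0.6,34,1],
  [0,0,0,2,0.6,44,1],
  [0,0,0,2,0.6,52,1],
  [0,0,0,2,0.6,58,1],
  [0,0,0,2,0.6,60,1],
  [0,0,0,2,0.6,60,1],
  [0,0,0,2,0.6,60,1],
])

```text
t: 6.93
tcp_pos: [0.6338, -0.0984, 0.1273]
tool_rot: [0.104, 0.995, -0.0, -0.0]
force: [0.1, 0.9, -0.8]
finger_gap: 0.18
gripper_force: 49.2
```

```bash
python3 -c "
from h import *
go((.635,-.0987,.1103),77.8)"
```

```text
t 6.93 phi 78.1 -> 77.8 turn [-0.   -0.    0.31] shift [-1.3 -0.1 17. ] F [ 0.08  0.94 -0.84] gap 0.18 tcp [ 0.6338 -0.0984  0.1273]
```

Foot is about 29 mm up with no contact yet. I lower it in small steps to seat it.

Emit:
move_arm([
  [0,0,0,-1,0,1.5,1],
  [0,0,0,-1,0,3,1],
  [0,0,0,-1,0,4.5,1],
  [0,0,0,-1,0,6,1],
  [0,0,0,-1,0,7,1],
  [0,0,0,-1,0,8,1],
  [0,0,0,-1,0,9,1],
  [0,0,0,-1,0,9,1],
])

```text
t: 7.6
tcp_pos: [0.6351, -0.0985, 0.1189]
tool_rot: [0.104, 0.995, 0.0, 0.001]
force: [-0.2, 0.7, 2.7]
finger_gap: 0.18
gripper_force: 49.6
```

Emit:
move_arm([
  [0,0,0,0,0,1,1],
  [0,0,0,0,0,2,1],
  [0,0,0,0,0,2,1],
])

```text
t: 7.85
tcp_pos: [0.6352, -0.0986, 0.1176]
tool_rot: [0.104, 0.995, -0.0, 0.001]
force: [0.0, 2.1, 5.3]
finger_gap: 0.177
gripper_force: 50.3
```

Emit:
move_arm([
  [0,0,0,0,0,0.8,1],
  [0,0,0,0,0,1.6,1],
  [0,0,0,0,0,2.4,1],
  [0,0,0,0,0,3.2,1],
  [0,0,0,0,0,4,1],
  [0,0,0,0,0,4,1],
  [0,0,0,0,0,4,1],
])

```text
t: 8.43
tcp_pos: [0.6352, -0.0986, 0.1137]
tool_rot: [0.104, 0.995, -0.0, 0.001]
force: [-0.6, 1.1, 6.6]
finger_gap: 0.179
gripper_force: 50.4
```

Emit:
move_arm([
  [0,0,0,0,0,0.8,1],
  [0,0,0,0,0,1.6,1],
  [0,0,0,0,0,2.4,1],
  [0,0,0,0,0,3,1],
  [0,0,0,0,0,3,1],
  [0,0,0,0,0,3,1],
])

```text
t: 8.93
tcp_pos: [0.6352, -0.0986, 0.1107]
tool_rot: [0.104, 0.995, -0.0, 0.001]
force: [-1.0, 2.0, 6.1]
finger_gap: 0.178
gripper_force: 50.4
```

```bash
cat > lev.py <<'E'
from h import *
import sys
# lid level check vs collar for holder centre c, outer d
def lev(c,rl,ro):
  for n in ['scene','side']:
    s=imaging.snapshot(n); W=cloud(s).reshape(-1,3); I=s['img'].reshape(-1,3).astype(int)
    cc=np.array(c)+([.003,0] if n=='scene' else [-.003,0])
    r=np.hypot(W[:,0]-cc[0],W[:,1]-cc[1]); L=(r<rl)&(abs(W[:,2]-.08)<.016); C=(r>rl+.001)&(r<ro+.002)&(I.min(1)>150)&(abs(W[:,2]-.076)<.008)
    b=(r<.03)&(W[:,2]>.098)&(W[:,2]<.125)
    zl=W[L,2]; zb=W[b,2]; print(n,'lid',len(zl),np.percentile(zl,[25,50,75]).round(4) if len(zl) else '','collar',C.sum(),np.median(W[C,2]).round(4),'bar',len(zb),np.percentile(zb,[50,80,95]).round(4) if len(zb) else '', W[b].mean(0).round(4))
c=eval(sys.argv[1]); lev(c,float(sys.argv[2]),float(sys.argv[3]))
E
python3 lev.py "(.6355,-.099)" .022 .038; python3 -c "
from h import *
go((.635,-.0987,.1103),77.8)"
```

```text
scene lid 131 [0.0744 0.0771 0.0847] collar 197 0.0743 bar 203 [0.1115 0.1155 0.1228] [ 0.6458 -0.1035  0.1112]
side lid 212 [0.0758 0.0781 0.0876] collar 248 0.0748 bar 251 [0.1103 0.114  0.1203] [ 0.6231 -0.1034  0.1097]
t 9.03 phi 78.1 -> 77.8 turn [0.   0.09 0.3 ] shift [ 0.1 -0.1  0.4] F [-0.46  0.46  6.8 ] gap 0.178 tcp [ 0.6351 -0.0986  0.1107]
```

Emit:
move_arm([
  [0,0,0,0,0,-1.2,1],
  [0,0,0,0,0,-1.2,0.7],
  [0,0,0,0,0,-1.2,0.5],
  [0,0,0,0,0,-1.2,0.4],
  [0,0,0,0,0,-1.2,0.4],
  [0,0,0,0,0,-10,0.4],
  [0,0,0,0,0,-40,0.4],
  [0,0,0,0,0,-80,0.4],
  [0,0,0,0,0,-115,0.4],
  [0,0,0,0,0,-120,0.4],
])

```text
t: 9.87
tcp_pos: [0.6384, -0.0997, 0.2372]
tool_rot: [0.104, 0.995, -0.002, 0.007]
force: [1.2, -1.0, 1.5]
finger_gap: 0.6
gripper_force: 0.0
```

```bash
python3 lev.py "(.6355,-.099)" .022 .038; python3 - <<'E'
from h import *
for n in ['scene','side']:
    s=imaging.snapshot(n); bar(s,(.6355,-.099),.032,.106,.118)
    bar(s,(.457,-.299)); bar(s,(.452,-.18))
go((.4525,-.178,.22),62.9)
E
```

```text
scene lid 172 [0.0752 0.0768 0.0831] collar 239 0.0746 bar 196 [0.1111 0.1128 0.1143] [ 0.6384 -0.1023  0.1098]
side lid 261 [0.0762 0.0807 0.0874] collar 248 0.0749 bar 288 [0.1102 0.1127 0.1142] [ 0.63   -0.1018  0.1083]
132 mean [ 0.6368 -0.1008  0.1121] rectc [ 636.5 -100.7] [16.4 48.3] long ang rect 167.5 pca 167.6
135 mean [ 0.4597 -0.3     0.1008] rectc [ 458.9 -299.9] [16.1 47.2] long ang rect 169.6 pca 169.6
107 mean [ 0.4555 -0.1807  0.1001] rectc [ 455.2 -180.2] [15.4 47.3] long ang rect 153.7 pca 152.9
157 mean [ 0.6313 -0.0997  0.1122] rectc [631.7 -98.8] [19.9 45.6] long ang rect 166.4 pca 166.9
253 mean [ 0.4553 -0.2997  0.0995] rectc [ 456.1 -299.4] [18.2 45.8] long ang rect 170.7 pca 170.2
208 mean [ 0.4493 -0.1787  0.1   ] rectc [ 450.5 -177.9] [20.2 46.1] long ang rect 157.5 pca 154.3
t 10.07 phi 78.1 -> 62.9 turn [-0.  -0.1 15.2] shift [ 160.9 -115.4    9. ] F [-0.21 -0.09  0.24] gap 0.599 tcp [ 0.6338 -0.0983  0.2287]
```

```bash
python3 -c "
from h import *
go((.453,-.177,.18),63.3)"
```

```text
t 10.07 phi 78.1 -> 63.3 turn [-0.  -0.1 14.8] shift [ 160.6 -114.3   49. ] F [-0.21 -0.09  0.24] gap 0.599 tcp [ 0.6338 -0.0983  0.2287]
```

Emit:
move_arm([
  [0,0,3,15,-11,0,0.4],
  [0,0,6,45,-32,0,0.4],
  [0,0,9,75,-54,0,0.4],
  [0,0,12,105,-75,0,0.4],
  [0,0,15,130,-94,10,0.4],
  [0,0,15,150,-108,25,0.4],
  [0,0,15,160,-114,40,0.4],
  [0,0,15,161,-114.4,48,0.4],
  [0,0,15,161,-114.4,48,0.4],
  [0,0,15,161,-114.4,48,0.4],
  [0,0,15,161,-114.4,48,0.4],
])

```text
t: 10.98
tcp_pos: [0.4548, -0.1773, 0.1813]
tool_rot: [0.232, 0.973, -0.0, 0.0]
force: [0.2, 0.9, 0.2]
finger_gap: 0.599
gripper_force: 0.0
```

```bash
python3 w.py w4 | grep -E "^t|^0.095"
```

```text
t 11.03 phi 63.2 -> 78 turn [-1.000e-02  9.000e-02 -1.483e+01] shift [ 95.8 226.4 -68.6] F [-0.05 -0.46  0.06] gap 0.599 tcp [ 0.4549 -0.1773  0.1816]
0.095 [612.  11.] 817 z 0.0996 rect [401.2  21.4] [19.1 17.9] ang 10.3 circ [0.4007 0.0212] 0.0251 [ 41 133  63]
0.095 [323. 249.] 2046 z 0.0999 rect [ 453.4 -177.5] [15.6 46.2] ang 153.5 circ [ 0.4536 -0.1773] 0.0478 [143 142 145]
0.095 [157. 323.] 963 z 0.0994 rect [ 452.8 -296.1] [17.3 32.8] ang 171.5 circ [ 0.453  -0.2959] 0.0359 [117 116 119]
```

Large pot's bar is seen at (323,249), world (0.4534,-0.1775). I descend and grip.

Emit:
move_arm([
  [0,0,0,1.2,-0.9,20,0.4],
  [0,0,0,1.2,-0.9,45,0.4],
  [0,0,0,1.2,-0.9,65,0.4],
  [0,0,0,1.2,-0.9,78,0.4],
  [0,0,0,1.2,-0.9,84,0.4],
  [0,0,0,1.2,-0.9,84,0.4],
  [0,0,0,1.2,-0.9,84,0.7],
  [0,0,0,1.2,-0.9,84,0.8],
  [0,0,0,1.2,-0.9,84,0.9],
  [0,0,0,1.2,-0.9,84,1],
  [0,0,0,1.2,-0.9,84,1],
  [0,0,0,1.2,-0.9,84,1],
])

```text
t: 12.03
tcp_pos: [0.4529, -0.1781, 0.0984]
tool_rot: [0.233, 0.973, -0.0, 0.001]
force: [0.7, 0.4, 6.5]
finger_gap: 0.18
gripper_force: 50.3
```

Emit:
move_arm([
  [0,0,0,0,0,0,1],
  [0,0,0,0,0,0,1],
  [0,0,0,0,0,0,1],
])

```text
t: 12.28
tcp_pos: [0.4529, -0.1781, 0.0985]
tool_rot: [0.233, 0.973, -0.0, 0.001]
force: [1.2, 0.3, 6.0]
finger_gap: 0.178
gripper_force: 50.3
```

```bash
python3 - <<'E'
from hole import *
import pickle
for f in ['w1','w3']:
    s=pickle.load(open(f+'.pkl','rb'))
    for c,d in [((.6366,-.098),.076),((.592,.0925),.1),((.632,.257),.112)]: 
        try: print(f,end=' '); circ(s,.076,c,d)
        except Exception as e: print(e)
go((.5925,.0925,.23),None)
E
```

```text
w1 121 arc bins 11 centre [ 0.6406 -0.1033] d 0.0583 sd 0.0004
w1 1180 arc bins 41 centre [0.5919 0.0925] d 0.097 sd 0.0006
w1 1369 arc bins 41 centre [0.633  0.2563] d 0.1121 sd 0.001
w3 2449 arc bins 60 centre [ 0.6366 -0.0979] d 0.0724 sd 0.0002
w3 998 arc bins 17 centre [0.5881 0.0903] d 0.1066 sd 0.0004
w3 OpenCV(4.12.0) /io/opencv/modules/calib3d/src/undistort.dispatch.cpp:347: error: (-215:Assertion failed) CV_IS_MAT(_src) && CV_IS_MAT(_dst) && (_src->rows == 1 || _src->cols == 1) && (_dst->rows == 1 || _dst->cols == 1) && _src->cols + _src->rows - 1 == _dst->rows + _dst->cols - 1 && (CV_MAT_TYPE(_src->type) == CV_32FC2 || CV_MAT_TYPE(_src->type) == CV_64FC2) && (CV_MAT_TYPE(_dst->type) == CV_32FC2 || CV_MAT_TYPE(_dst->type) == CV_64FC2) in function 'cvUndistortPointsInternal'

t 12.28 phi 63.1 -> 63.1 turn [-0.01  0.17  0.  ] shift [  -2.4  304.4 -131.6] F [1.23 0.33 6.03] gap 0.178 tcp [ 0.4529 -0.1781  0.0985]
```

Emit:
move_arm([
  [0,0,0,0,0,-5,1],
  [0,0,0,0,0,-20,1],
  [0,0,0,0,0,-45,1],
  [0,0,0,0,0,-75,1],
  [0,0,0,0,0,-105,1],
  [0,0,0,0,0,-125,1],
  [0,0,0,0,0,-130,1],
  [0,0,0,0,0,-130,1],
])

```text
t: 12.95
tcp_pos: [0.4524, -0.1778, 0.2286]
tool_rot: [0.233, 0.973, -0.001, 0.001]
force: [0.7, -0.1, -2.4]
finger_gap: 0.178
gripper_force: 49.2
```

Emit:
move_arm([
  [0,0,0,-5,12,0,1],
  [0,0,0,-16,42,0,1],
  [0,0,0,-28,76,0,1],
  [0,0,0,-40,110,0,1],
  [0,0,0,-53,144,0,1],
  [0,0,0,-66,178,0,1],
  [0,0,0,-78,212,0,1],
  [0,0,0,-90,244,0,1],
  [0,0,0,-100,272,0,1],
  [0,0,0,-108,293,0,1],
  [0,0,0,-112,304,0,1],
  [0,0,0,-112,304,0,1],
])

```text
t: 13.95
tcp_pos: [0.6898, 0.0453, 0.2236]
tool_rot: [0.231, 0.973, 0.0, -0.002]
force: [-0.1, 0.7, -2.5]
finger_gap: 0.181
gripper_force: 49.4
```

Emit:
move_arm([
  [0,0,0,0,0,0,1],
  [0,0,0,0,0,0,1],
  [0,0,0,0,0,0,1],
  [0,0,0,0,0,0,1],
  [0,0,0,0,0,0,1],
])

```text
t: 14.37
tcp_pos: [0.689, 0.042, 0.2275]
tool_rot: [0.233, 0.972, -0.0, -0.0]
force: [-0.1, -0.4, -3.1]
finger_gap: 0.178
gripper_force: 49.4
```

```bash
cat > fit.py <<'E'
from hole import *
import pickle,sys
c,d,f,zg=eval(sys.argv[1]); s0=readout.sense(); s=imaging.snapshot('wrist'); pickle.dump(s,open(f+'.pkl','wb')); save(f+'.png',s['img'])
h=circ(s,.076,c,d)
# disc of held pot
g=cv2.medianBlur(cv2.cvtColor(s['img'],cv2.COLOR_RGB2GRAY),3)[300:370,290:365]
k=cv2.HoughCircles(g,cv2.HOUGH_GRADIENT,1,60,param1=60,param2=8,minRadius=16,maxRadius=23); print(k)
uv=k[0,0,:2]+[290,300]; zd=s0['tcp_pos'][2]-zg+.1015
p=onplane(s,[uv],zd)[0]; off=p[:2]-s0['tcp_pos'][:2]
print('disc px',uv,'pot',p.round(4),'off',off.round(4)); t=h-off; print('target tcp',t.round(4)); go((t[0],t[1],zg+.085))
E
python3 fit.py "(.592,.0925),.1,'w5',.0985"
```

```text
3256 arc bins 60 centre [0.5927 0.0925] d 0.0962 sd 0.0004
[[[35.5 35.5 21. ]]]
disc px [325.5 335.5] pot [0.6905 0.0421 0.2305] off [0.0015 0.0001]
target tcp [0.5913 0.0924]
t 14.42 phi 63.0 -> 63.0 turn [-0.  0.  0.] shift [110.    0.4  44.1] F [-0.08 -0.4  -2.04] gap 0.179 tcp [0.6891 0.0422 0.2276]
```

View pics/w5.png

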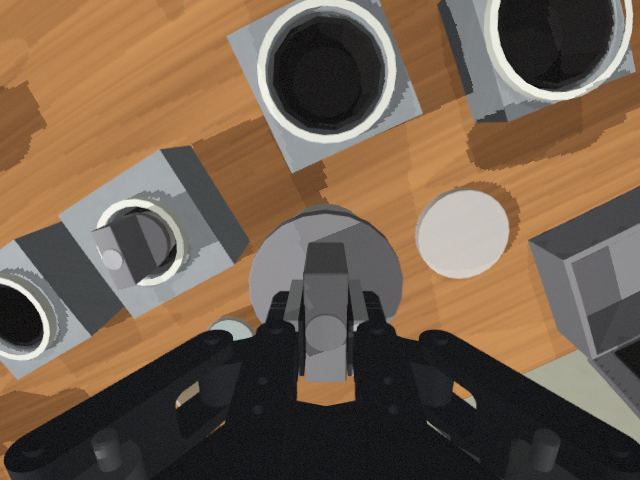

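The view shows pot_small nested at (140,245), and the large hole centred at (327,70) below the held pot (lid centre about (326,280)). Now to the hole.

Emit:
move_arm([
  [0,0,0,10,0,0,1],
  [0,0,0,28,0,5,1],
  [0,0,0,50,0,10,1],
  [0,0,0,72,0,15,1],
  [0,0,0,92,0.2,25,1],
  [0,0,0,104,0.4,35,1],
  [0,0,0,110,0.4,42,1],
  [0,0,0,110,0.4,44,1],
  [0,0,0,110,0.4,44,1],
  [0,0,0,110,0.4,44,1],
  [0,0,0,110,0.4,44,1],
])

```text
t: 15.33
tcp_pos: [0.5931, 0.0925, 0.184]
tool_rot: [0.233, 0.973, 0.0, 0.001]
force: [-0.2, -0.1, -2.4]
finger_gap: 0.18
gripper_force: 49.3
```

```bash
python3 -c "
from h import *
go((.5913,.0924,.1285))"
```

```text
t 15.33 phi 63.1 -> 63.1 turn [ 0.06  0.14 -0.  ] shift [ 1.7 -0.9 55.5] F [-0.15 -0.11 -2.4 ] gap 0.18 tcp [0.5931 0.0925 0.184 ]
```

Emit:
move_arm([
  [0,0,0,0.3,-0.3,10,1],
  [0,0,0,0.3,-0.3,22,1],
  [0,0,0,0.3,-0.3,34,1],
  [0,0,0,0.3,-0.3,44,1],
  [0,0,0,0.3,-0.3,50,1],
  [0,0,0,0.3,-0.3,54,1],
  [0,0,0,0.3,-0.3,55,1],
  [0,0,0,0.3,-0.3,55,1],
  [0,0,0,0.3,-0.3,55,1],
  [0,0,0,0.3,-0.3,55,1],
])

```text
t: 16.17
tcp_pos: [0.5916, 0.0929, 0.1289]
tool_rot: [0.233, 0.973, 0.0, 0.001]
force: [0.5, 0.5, -2.3]
finger_gap: 0.174
gripper_force: 49.3
```

Emit:
move_arm([
  [0,0,0,0,0,1.5,1],
  [0,0,0,0,0,3,1],
  [0,0,0,0,0,4.5,1],
  [0,0,0,0,0,6,1],
  [0,0,0,0,0,7,1],
  [0,0,0,0,0,8,1],
  [0,0,0,0,0,9,1],
  [0,0,0,0,0,9,1],
])

```text
t: 16.83
tcp_pos: [0.5911, 0.0928, 0.1191]
tool_rot: [0.233, 0.973, -0.0, -0.0]
force: [0.2, 0.2, -2.4]
finger_gap: 0.172
gripper_force: 49.3
```

```bash
python3 -c "
from h import *
go((.5913,.0924,.1105))"
```

```text
t 16.83 phi 63.1 -> 63.1 turn [-0. -0. -0.] shift [-0.3 -0.3  8.6] F [ 0.24  0.16 -2.39] gap 0.172 tcp [0.5911 0.0928 0.1191]
```

Emit:
move_arm([
  [0,0,0,0,0,0.8,1],
  [0,0,0,0,0,1.6,1],
  [0,0,0,0,0,2.4,1],
  [0,0,0,0,0,3.2,1],
  [0,0,0,0,0,4,1],
  [0,0,0,0,0,4.8,1],
  [0,0,0,0,0,5.6,1],
  [0,0,0,0,0,6.2,1],
  [0,0,0,0,0,6.2,1],
  [0,0,0,0,0,6.2,1],
])

```text
t: 17.67
tcp_pos: [0.5912, 0.0929, 0.1144]
tool_rot: [0.232, 0.973, 0.0, 0.0]
force: [-2.3, 0.5, 5.6]
finger_gap: 0.176
gripper_force: 50.5
```

Emit:
move_arm([
  [0,0,0,0,0,0.8,1],
  [0,0,0,0,0,1.6,1],
  [0,0,0,0,0,2.4,1],
  [0,0,0,0,0,3.2,1],
  [0,0,0,0,0,3.6,1],
  [0,0,0,0,0,3.6,1],
  [0,0,0,0,0,3.6,1],
])

```text
t: 18.25
tcp_pos: [0.5913, 0.0929, 0.1108]
tool_rot: [0.232, 0.973, 0.0, 0.0]
force: [-2.2, 0.0, 5.4]
finger_gap: 0.176
gripper_force: 50.6
```

Emit:
move_arm([
  [0,0,0,0,0,-1,1],
  [0,0,0,0,0,-1,0.7],
  [0,0,0,0,0,-1,0.5],
  [0,0,0,0,0,-1,0.4],
  [0,0,0,0,0,-1,0.4],
  [0,0,0,0,0,-8,0.4],
  [0,0,0,0,0,-30,0.4],
  [0,0,0,0,0,-65,0.4],
  [0,0,0,0,0,-95,0.4],
  [0,0,0,0,0,-110,0.4],
  [0,0,0,0,0,-110,0.4],
])

```text
t: 19.17
tcp_pos: [0.5938, 0.0929, 0.2244]
tool_rot: [0.232, 0.973, 0.001, 0.005]
force: [0.9, -0.1, 0.4]
finger_gap: 0.602
gripper_force: 0.0
```

```bash
python3 - <<'E'
from h import *
for n in ['scene','side']:
    s=imaging.snapshot(n); bar(s,(.6355,-.099),.032,.106,.118); bar(s,(.5920,.092),.032,.106,.118)
    bar(s,(.457,-.299))
    bar(s,(.4435,.299),.035,.12,.18)
go((.456,-.297,.22),80.5)
E
```

```text
137 mean [ 0.637  -0.1009  0.1121] rectc [ 636.9 -101. ] [16.2 48.1] long ang rect 167.2 pca 167.5
102 mean [0.5941 0.0903 0.1115] rectc [593.4  91. ] [15.7 47.3] long ang rect 152.1 pca 154.1
118 mean [ 0.4597 -0.2999  0.1013] rectc [ 460. -300.] [15.5 46.6] long ang rect 169.4 pca 170.3Traceback (most recent call last):
  File "<stdin>", line 5, in <module>
  File "h.py", line 30, in bar
    P=W[m]; top=P[P[:,2]>np.percentile(P[:,2],50)-.002]
                         ~~~~~~~~~~~~~^^^^^^^^^^^
    return _quantile_unchecked(
        a, q, axis, out, overwrite_input, method, keepdims, weights)
    return _ureduce(a,
                    func=_quantile_ureduce_func,
    ...<5 lines>...
                    overwrite_input=overwrite_input,
                    method=method)
    r = func(a, **kwargs)
    result = _quantile(arr,
                       quantiles=q,
    ...<2 lines>...
                       out=out,
                       weights=wgt)
    slices_having_nans = np.isnan(arr[-1, ...])
                                  ~~~^^^^^^^^^
IndexError: index -1 is out of bounds for axis 0 with size 0
```

```bash
python3 -c "
from h import *
go((.457,-.297,.18),80.5)"
```

```text
t 19.22 phi 63.1 -> -99.5 turn [ 4.2000e-01 -1.3000e-01  1.6261e+02] shift [ -55.4 -409.1   41.3] F [ 0.49  0.91 -0.39] gap 0.6 tcp [0.5924 0.0929 0.222 ]
```

Emit:
move_arm([
  [0,0,-1,-2,-15,0,0.4],
  [0,0,-2,-6,-48,0,0.4],
  [0,0,-4,-11,-84,0,0.4],
  [0,0,-6,-16,-120,0,0.4],
  [0,0,-8,-21,-156,0,0.4],
  [0,0,-10,-26,-192,0,0.4],
  [0,0,-12,-31,-228,0,0.4],
  [0,0,-14,-36,-264,0,0.4],
  [0,0,-16,-41,-300,0,0.4],
  [0,0,-17.4,-46,-336,0,0.4],
  [0,0,-17.4,-50,-370,0,0.4],
  [0,0,-17.4,-53,-393,15,0.4],
])

```text
t: 20.22
tcp_pos: [0.4602, -0.2852, 0.2051]
tool_rot: [0.084, 0.996, -0.001, 0.001]
force: [0.2, -0.2, -0.1]
finger_gap: 0.598
gripper_force: 0.0
```

```bash
python3 -c "
from h import *
go((.457,-.297,.18))"
```

```text
t 20.22 phi 80.4 -> -99.6 turn [  -0.24   -0.24 -180.  ] shift [  1.3 -12.1  25.1] F [ 0.23 -0.21 -0.11] gap 0.598 tcp [ 0.4602 -0.2852  0.2051]
```

Emit:
move_arm([
  [0,0,0,1,-8,12,0.4],
  [0,0,0,1,-12,22,0.4],
  [0,0,0,1,-12,25,0.4],
  [0,0,0,1,-12,25,0.4],
  [0,0,0,1,-12,25,0.4],
  [0,0,0,1,-12,25,0.4],
  [0,0,0,1,-12,25,0.4],
])

```text
t: 20.8
tcp_pos: [0.4583, -0.2926, 0.1801]
tool_rot: [0.082, 0.997, -0.0, 0.0]
force: [0.1, 0.0, 0.2]
finger_gap: 0.606
gripper_force: 0.0
```

```bash
python3 w.py w6 | grep -E "^t|^0.095"
```

```text
t 20.85 phi 80.6 -> 78 turn [-0.04  0.06  2.58] shift [ 45.8 358.  -70.1] F [-0.06 -0.08 -0.23] gap 0.599 tcp [ 0.4582 -0.2927  0.1802]
0.095 [317. 255.] 2067 z 0.0999 rect [ 459.4 -297.7] [16. 46.] ang 170.8 circ [ 0.4595 -0.2975] 0.048 [139 137 140]
0.095 [625. 412.] 496 z 0.1033 rect [616.7 -95.1] [18.2 10.4] ang 80.2 circ [ 0.6169 -0.0949] 0.0189 [70 69 71]
```

Huge pot's bar is seen at (317,255), world (0.4594,-0.2977). I correct by -2.0 and -4.7 mm and grip.

Emit:
move_arm([
  [0,0,0,-2,-4.7,20,0.4],
  [0,0,0,-2,-4.7,45,0.4],
  [0,0,0,-2,-4.7,65,0.4],
  [0,0,0,-2,-4.7,78,0.4],
  [0,0,0,-2,-4.7,83,0.4],
  [0,0,0,-2,-4.7,83,0.4],
  [0,0,0,-2,-4.7,83,0.7],
  [0,0,0,-2,-4.7,83,0.8],
  [0,0,0,-2,-4.7,83,0.9],
  [0,0,0,-2,-4.7,83,1],
  [0,0,0,-2,-4.7,83,1],
  [0,0,0,-2,-4.7,83,1],
])

```text
t: 21.85
tcp_pos: [0.4595, -0.2985, 0.0977]
tool_rot: [0.083, 0.997, -0.001, 0.001]
force: [0.6, 2.5, 5.8]
finger_gap: 0.177
gripper_force: 51.0
```

Emit:
move_arm([
  [0,0,0,0,0,0,1],
  [0,0,0,0,0,0,1],
  [0,0,0,0,0,0,1],
])

```text
t: 22.1
tcp_pos: [0.4595, -0.2985, 0.0977]
tool_rot: [0.083, 0.997, -0.001, 0.001]
force: [0.3, 2.5, 6.8]
finger_gap: 0.176
gripper_force: 51.0
```

```bash
python3 -c "
from h import *
go((.74,.24,.235))"
```

```text
t 22.1 phi 80.5 -> 80.5 turn [-0.05  0.11  0.  ] shift [-188.   577.3 -137.5] F [0.31 2.48 6.82] gap 0.176 tcp [ 0.4595 -0.2985  0.0977]
```

Emit:
move_arm([
  [0,0,0,0,0,-5,1],
  [0,0,0,0,0,-20,1],
  [0,0,0,0,0,-45,1],
  [0,0,0,0,0,-75,1],
  [0,0,0,0,0,-105,1],
  [0,0,0,-4,12,-130,1],
  [0,0,0,-14,42,-140,1],
  [0,0,0,-25,76,-142,1],
  [0,0,0,-36,110,-142,1],
  [0,0,0,-47,144,-142,1],
  [0,0,0,-58,178,-142,1],
  [0,0,0,-69,212,-142,1],
])

```text
t: 23.1
tcp_pos: [0.5616, -0.0989, 0.2382]
tool_rot: [0.083, 0.997, 0.0, -0.001]
force: [0.3, -0.5, -1.8]
finger_gap: 0.172
gripper_force: 49.8
```

Emit:
move_arm([
  [0,0,0,-11,34,0,1],
  [0,0,0,-22,68,0,1],
  [0,0,0,-33,102,0,1],
  [0,0,0,-44,136,0,1],
  [0,0,0,-55,170,0,1],
  [0,0,0,-66,204,0,1],
  [0,0,0,-77,238,0,1],
  [0,0,0,-88,272,0,1],
  [0,0,0,-99,304,0,1],
  [0,0,0,-108,332,0,1],
  [0,0,0,-115,352,0,1],
  [0,0,0,-119,365,0,1],
])

```text
t: 24.1
tcp_pos: [0.7394, 0.2425, 0.237]
tool_rot: [0.082, 0.997, 0.0, -0.001]
force: [1.1, 0.1, -2.3]
finger_gap: 0.18
gripper_force: 49.8
```

Emit:
move_arm([
  [0,0,0,0,0,0,1],
  [0,0,0,0,0,0,1],
  [0,0,0,0,0,0,1],
  [0,0,0,0,0,0,1],
  [0,0,0,0,0,0,1],
  [0,0,0,0,0,0,1],
])

```text
t: 24.6
tcp_pos: [0.7394, 0.2387, 0.2388]
tool_rot: [0.083, 0.997, -0.0, -0.0]
force: [-0.4, -0.3, -2.7]
finger_gap: 0.179
gripper_force: 49.8
```

```bash
python3 fit.py "(.633,.2563),.112,'w7',.0977"
```

```text
3255 arc bins 60 centre [0.6339 0.2586] d 0.1078 sd 0.0007
[[[35.5 34.5 21. ]]]
disc px [325.5 334.5] pot [0.74   0.2391 0.2426] off [0.0006 0.0004]
target tcp [0.6332 0.2582]
t 24.65 phi 80.4 -> 80.4 turn [-0.01  0.    0.  ] shift [108.    1.4  56.1] F [ 0.74 -0.32 -2.09] gap 0.175 tcp [0.7394 0.2389 0.2388]
```

View pics/w7.png

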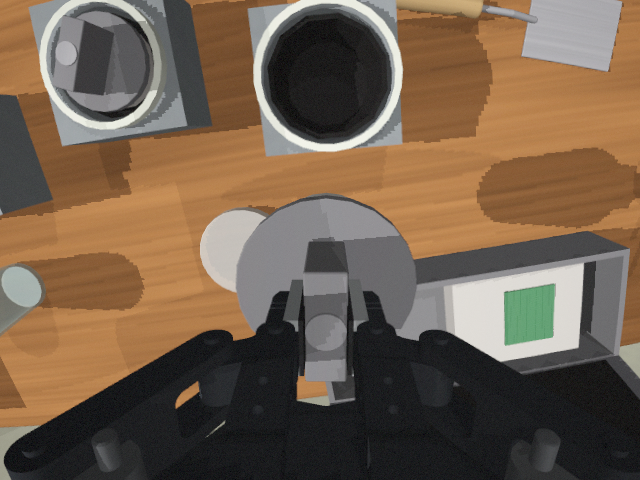

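Large is nested at (100,62). The huge hole is centred at (328,73), with the held pot clear of everything. Now to the hole.

Emit:
move_arm([
  [0,0,0,10,0,0,1],
  [0,0,0,28,0,5,1],
  [0,0,0,50,0.5,10,1],
  [0,0,0,72,1,18,1],
  [0,0,0,92,1.2,30,1],
  [0,0,0,103,1.2,45,1],
  [0,0,0,108,1.2,54,1],
  [0,0,0,108,1.2,56,1],
  [0,0,0,108,1.2,56,1],
  [0,0,0,108,1.2,56,1],
  [0,0,0,108,1.2,56,1],
])

```text
t: 25.57
tcp_pos: [0.6351, 0.2587, 0.1836]
tool_rot: [0.083, 0.997, 0.0, 0.002]
force: [0.1, 1.6, -2.5]
finger_gap: 0.179
gripper_force: 49.7
```

```bash
python3 -c "
from h import *
go((.6332,.258,.1277))"
```

```text
t 25.57 phi 80.5 -> 80.5 turn [ 0.07  0.18 -0.  ] shift [ 1.9 -1.  55.9] F [ 0.14  1.58 -2.53] gap 0.179 tcp [0.6351 0.2587 0.1836]
```

Emit:
move_arm([
  [0,0,0,0.3,-0.3,10,1],
  [0,0,0,0.3,-0.3,22,1],
  [0,0,0,0.3,-0.3,34,1],
  [0,0,0,0.3,-0.3,44,1],
  [0,0,0,0.3,-0.3,50,1],
  [0,0,0,0.3,-0.3,54,1],
  [0,0,0,0.3,-0.3,56,1],
  [0,0,0,0.3,-0.3,56,1],
  [0,0,0,0.3,-0.3,56,1],
  [0,0,0,0.3,-0.3,56,1],
])

```text
t: 26.4
tcp_pos: [0.6333, 0.2587, 0.1272]
tool_rot: [0.083, 0.997, 0.0, 0.001]
force: [-0.6, 0.9, -1.3]
finger_gap: 0.177
gripper_force: 49.8
```

Emit:
move_arm([
  [0,0,0,0,0,1.5,1],
  [0,0,0,0,0,3,1],
  [0,0,0,0,0,4.5,1],
  [0,0,0,0,0,6,1],
  [0,0,0,0,0,7,1],
  [0,0,0,0,0,8,1],
  [0,0,0,0,0,9,1],
  [0,0,0,0,0,9,1],
])

```text
t: 27.07
tcp_pos: [0.6329, 0.2586, 0.1182]
tool_rot: [0.083, 0.997, 0.0, 0.0]
force: [-2.1, -0.7, 1.7]
finger_gap: 0.179
gripper_force: 50.3
```

```bash
python3 -c "
from h import *
go((.6332,.258,.1097))"
```

```text
t 27.07 phi 80.5 -> 80.5 turn [ 0.    0.02 -0.  ] shift [-0.4 -0.6  8.5] F [-2.14 -0.71  1.75] gap 0.179 tcp [0.6329 0.2586 0.1182]
```

Emit:
move_arm([
  [0,0,0,0.5,0,0.8,1],
  [0,0,0,0.5,0,1.6,1],
  [0,0,0,0.5,0,2.4,1],
  [0,0,0,0.5,0,3.2,1],
  [0,0,0,0.5,0,4,1],
  [0,0,0,0.5,0,4.8,1],
  [0,0,0,0.5,0,5.6,1],
  [0,0,0,0.5,0,5.6,1],
  [0,0,0,0.5,0,5.6,1],
])

```text
t: 27.82
tcp_pos: [0.6328, 0.2587, 0.1133]
tool_rot: [0.083, 0.997, 0.0, 0.001]
force: [-1.3, -1.0, 5.3]
finger_gap: 0.175
gripper_force: 51.0
```

Emit:
move_arm([
  [0,0,0,0,0,0.8,1],
  [0,0,0,0,0,1.6,1],
  [0,0,0,0,0,2.4,1],
  [0,0,0,0,0,3.2,1],
  [0,0,0,0,0,3.2,1],
  [0,0,0,0,0,3.2,1],
])

```text
t: 28.32
tcp_pos: [0.6328, 0.2587, 0.1101]
tool_rot: [0.083, 0.997, 0.0, 0.001]
force: [-1.6, -0.5, 4.5]
finger_gap: 0.179
gripper_force: 51.1
```

Emit:
move_arm([
  [0,0,0,0,0,-0.9,1],
  [0,0,0,0,0,-0.9,0.7],
  [0,0,0,0,0,-0.9,0.5],
  [0,0,0,0,0,-0.9,0.4],
  [0,0,0,0,0,-0.9,0.4],
  [0,0,0,0,0,-8,0.4],
  [0,0,0,0,0,-30,0.4],
  [0,0,0,0,0,-65,0.4],
  [0,0,0,0,0,-100,0.4],
  [0,0,0,0,0,-130,0.4],
  [0,0,0,0,0,-150,0.4],
  [0,0,0,0,0,-155,0.4],
])

```text
t: 29.32
tcp_pos: [0.6346, 0.2593, 0.2695]
tool_rot: [0.083, 0.997, 0.002, 0.005]
force: [0.5, 0.3, 1.3]
finger_gap: 0.6
gripper_force: 0.0
```

```bash
python3 - <<'E'
from h import *
go((.445,.301,.26))
for n in ['scene','side']:
    s=imaging.snapshot(n)
    for c in [(.6355,-.099),(.5920,.092),(.632,.256)]: bar(s,c,.032,.106,.118)
    W=cloud(s).reshape(-1,3); k=(W[:,2]>.1)&(W[:,2]<.18)&(np.hypot(W[:,0]-.4435,W[:,1]-.299)<.04); t=W[k&(W[:,2]>.155)]
    print(k.sum(),len(t), t.mean(0) if len(t) else '', [W[k,i].min().round(4) for i in range(3)],[W[k,i].max().round(4) for i in range(3)])
    if len(t)>8: print(cv2.minAreaRect((t[:,:2]*1000).astype(np.float32)))
import pickle
s=pickle.load(open('w1.pkl','rb')); W=cloud(s).reshape(-1,3)
k=(W[:,2]>.1)&(W[:,2]<.18)&(np.hypot(W[:,0]-.445,W[:,1]-.3)<.04);print(k.sum())
E
```

```text
t 29.32 phi 80.5 -> 80.5 turn [ 0.22  0.52 -0.  ] shift [193.9   9.8   7.8] F [0.47 0.26 1.33] gap 0.6 tcp [0.6346 0.2593 0.2695]
144 mean [ 0.6374 -0.101   0.112 ] rectc [ 636.5 -100.6] [17.1 46.7] long ang rect 168.9 pca 168.9
109 mean [0.5947 0.0899 0.1115] rectc [593.2  90.9] [16.5 47.7] long ang rect 152.6 pca 152.4
99 mean [0.6348 0.2549 0.112 ] rectc [634.  255.8] [18.6 46.4] long ang rect 169.2 pca 169.4
235 64 [0.44630416 0.30003965 0.15916489] [np.float64(0.4325), np.float64(0.2867), np.float64(0.1002)] [np.float64(0.4595), np.float64(0.3154), np.float64(0.163)]
((445.3835754394531, 301.7216796875), (21.613019943237305, 25.078105926513672), 24.715620040893555)
160 mean [ 0.6315 -0.0998  0.1121] rectc [632.  -99.1] [20.5 45.7] long ang rect 166.6 pca 167.6
124 mean [0.5876 0.0912 0.1122] rectc [587.9  90.9] [21.9 45.1] long ang rect 153.2 pca 150.3
97 mean [0.6295 0.2556 0.1111] rectc [630.  256.2] [24.5 45.2] long ang rect 163.6 pca 168.6
355 67 [0.44221037 0.30058818 0.15804981] [np.float64(0.4252), np.float64(0.285), np.float64(0.1002)] [np.float64(0.4576), np.float64(0.3163), np.float64(0.1619)]
((442.39068603515625, 301.52392578125), (23.110454559326172, 22.872915267944336), 21.049039840698242)
1047
```

```bash
python3 -c "
from h import *
go((.476,.228,.28),23)"
```

```text
t 29.42 phi 80.5 -> 23 turn [ 0.16  0.12 57.51] shift [149.5 -56.3 -15.1] F [ 0.15  0.02 -0.86] gap 0.597 tcp [0.6328 0.2589 0.2654]
```

Emit:
move_arm([
  [0,0,5,8,-3,-5,0.4],
  [0,0,10,25,-9,-10,0.4],
  [0,0,16,42,-16,-15,0.4],
  [0,0,22,60,-23,-15,0.4],
  [0,0,28,78,-30,-15,0.4],
  [0,0,34,96,-37,-15,0.4],
  [0,0,40,114,-43,-15,0.4],
  [0,0,46,130,-49,-15,0.4],
  [0,0,51,142,-53,-15,0.4],
  [0,0,55,149,-56,-15,0.4],
  [0,0,57.5,149,-56,-15,0.4],
  [0,0,57.5,149,-56,-15,0.4],
])

```text
t: 30.42
tcp_pos: [0.4742, 0.2277, 0.2766]
tool_rot: [0.552, 0.834, -0.002, -0.002]
force: [0.3, 0.3, -0.2]
finger_gap: 0.601
gripper_force: 0.0
```

Emit:
move_arm([
  [0,0,0,0,0,0,0.4],
  [0,0,0,0,0,0,0.4],
  [0,0,0,0,0,0,0.4],
  [0,0,0,0,0,0,0.4],
  [0,0,0,0,0,0,0.4],
])

```text
t: 30.83
tcp_pos: [0.4762, 0.228, 0.2785]
tool_rot: [0.552, 0.834, -0.0, -0.0]
force: [0.3, -0.4, -0.1]
finger_gap: 0.598
gripper_force: 0.0
```

```bash
python3 - <<'E'
from h import *
import pickle
s=imaging.snapshot('wrist'); pickle.dump(s,open('w8.pkl','wb')); save('w8.png',s['img'])
W=cloud(s)
for lo,hi in [(.15,.17),(.093,.102),(.084,.094)]:
    m=(W[...,2]>lo)&(W[...,2]<hi)&(np.hypot(W[...,0]-.445,W[...,1]-.301)<.045); P=W[m]; v,u=np.nonzero(m)
    if len(P): print(lo,len(P),np.median(P[:,2]).round(4),u.mean(),v.mean(),cv2.minAreaRect((P[:,:2]*1000).astype(np.float32)),cv2.minEnclosingCircle((P[:,:2]*1000).astype(np.float32)))
go((.445,.302,.28),23)
E
```

```text
0.15 1255 0.1595 326.50756972111554 111.0390438247012 ((445.9598388671875, 304.1883239746094), (22.14837074279785, 21.957563400268555), 22.44891929626465) ((445.8404235839844, 304.3391418457031), 14.453627586364746)
0.093 1423 0.0977 326.0794096978215 116.21714687280394 ((446.082763671875, 304.3609619140625), (45.2954216003418, 44.41855239868164), 22.511568069458008) ((445.8785095214844, 304.4216003417969), 23.148683547973633)
0.084 2897 0.0896 326.3127373144632 113.12771832930618 ((445.50030517578125, 304.5011901855469), (67.07616424560547, 67.20321655273438), 23.861906051635742) ((445.78228759765625, 304.7136535644531), 34.174373626708984)
t 30.88 phi 23.0 -> 23 turn [-0.01 -0.    0.01] shift [80.3  0.2 -1.4] F [-0.67 -0.28  0.29] gap 0.6 tcp [0.4762 0.228  0.2786]
```

View pics/w8.png

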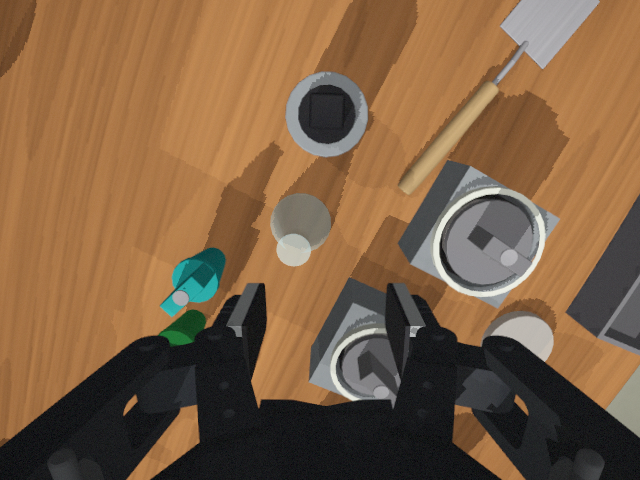

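The probe's grip is at (327,111), world (0.446,0.304), and its sides lie at 22.5°. I approach from above.

Emit:
move_arm([
  [0,0,0.5,12,0.3,5,0.4],
  [0,0,0.5,34,0.6,15,0.4],
  [0,0,0.5,56,1,30,0.4],
  [0,0,0.5,73,1.4,45,0.4],
  [0,0,0.5,81.5,1.4,60,0.4],
  [0,0,0.5,81.5,1.4,70,0.4],
  [0,0,0.5,81.5,1.4,76,0.4],
  [0,0,0.5,81.5,1.4,76,0.4],
  [0,0,0.5,81.5,1.4,76,0.4],
  [0,0,0.5,81.5,1.4,76,0.4],
])

```text
t: 31.72
tcp_pos: [0.4465, 0.3032, 0.2034]
tool_rot: [0.556, 0.831, 0.001, 0.001]
force: [-0.5, -1.0, -0.2]
finger_gap: 0.598
gripper_force: 0.0
```

```bash
python3 - <<'E'
from h import *
go((.4458,.3038,.132),22.5)
s=imaging.snapshot('wrist'); W=cloud(s)
m=(W[...,2]>.15)&(W[...,2]<.167)&(np.hypot(W[...,0]-.445,W[...,1]-.301)<.03); P=W[m]
print(cv2.minAreaRect((P[:,:2]*1000).astype(np.float32)),np.median(P[:,2]))
E
```

```text
t 31.72 phi 22.4 -> 22.5 turn [ 0.09  0.01 -0.06] shift [ 0.8 -0.5 71.4] F [-0.53 -0.95 -0.19] gap 0.598 tcp [0.4465 0.3032 0.2034]
((445.7082824707031, 304.55517578125), (22.11996841430664, 22.374162673950195), 20.67643928527832) 0.15940943896206822
```

Emit:
move_arm([
  [0,0,0,1,-0.3,18,0.4],
  [0,0,0,1,-0.3,38,0.4],
  [0,0,0,1,-0.3,55,0.4],
  [0,0,0,1,-0.3,66,0.4],
  [0,0,0,1,-0.3,71,0.4],
  [0,0,0,1,-0.3,71,0.5],
  [0,0,0,1,-0.3,71,0.6],
  [0,0,0,1,-0.3,71,0.7],
  [0,0,0,1,-0.3,71,0.8],
  [0,0,0,1,-0.3,71,0.9],
  [0,0,0,1,-0.3,71,1],
  [0,0,0,1,-0.3,71,1],
])

```text
t: 32.77
tcp_pos: [0.4457, 0.3047, 0.1328]
tool_rot: [0.555, 0.832, 0.001, 0.001]
force: [-0.9, -0.5, 6.1]
finger_gap: 0.25
gripper_force: 49.9
```

Emit:
move_arm([
  [0,0,0,0,0,0,1],
  [0,0,0,0,0,0,1],
  [0,0,0,0,0,0,1],
])

```text
t: 33.02
tcp_pos: [0.4457, 0.3047, 0.1329]
tool_rot: [0.555, 0.832, 0.001, 0.001]
force: [0.0, 0.2, 5.8]
finger_gap: 0.251
gripper_force: 49.9
```

Emit:
move_arm([
  [0,0,0,0,0,-5,1],
  [0,0,0,0,0,-20,1],
  [0,0,0,0,0,-45,1],
  [0,0,0,0,0,-75,1],
  [0,0,0,0,0,-105,1],
  [0,0,0,-5,7,-125,1],
  [0,0,0,-22,30,-135,1],
  [0,0,0,-43,59,-135,1],
  [0,0,0,-65,89,-135,1],
  [0,0,0,-87,119,-135,1],
  [0,0,0,-105,144,-135,1],
  [0,0,0,-114,156,-135,1],
])

```text
t: 34.02
tcp_pos: [0.6362, 0.2571, 0.2662]
tool_rot: [0.556, 0.831, 0.0, 0.001]
force: [0.7, 0.4, -0.7]
finger_gap: 0.251
gripper_force: 49.2
```

Emit:
move_arm([
  [0,0,0,0,0,0,1],
  [0,0,0,0,0,5,1],
  [0,0,0,0,0,15,1],
  [0,0,0,0,0,25,1],
  [0,0,0,0,0,30,1],
  [0,0,0,0,0,30,1],
  [0,0,0,0,0,30,1],
  [0,0,0,0,0,30,1],
])

```text
t: 34.68
tcp_pos: [0.6325, 0.2592, 0.237]
tool_rot: [0.555, 0.832, 0.0, 0.0]
force: [0.1, 0.6, -0.9]
finger_gap: 0.251
gripper_force: 49.2
```

```bash
python3 - <<'E'
from h import *
import pickle
go((.6332,.2588,.2268))
s=imaging.snapshot('wrist'); pickle.dump(s,open('w9.pkl','wb'))
for n in ['scene','side']:
    s=imaging.snapshot(n); i=s['img']
    Rm,t=ext(s); p,_=cv2.projectPoints(np.array([[.633,.2575,.114]]),Rm,t,K(s),np.array([s['k1'],0,0,0,0.])); u,v=p[0,0].astype(int); print(u,v)
    c=cv2.resize(i[v-60:v+50,u-50:u+50],(400,440),interpolation=cv2.INTER_CUBIC); save('p_'+n+'.png',c)
a=np.hstack([cv2.imread('pics/p_scene.png'),cv2.imread('pics/p_side.png')]); cv2.imwrite('pics/p1.png',a)
E
```

```text
t 34.68 phi 22.5 -> 22.5 turn [ 0.03  0.   -0.  ] shift [-0.6  0.5 10.2] F [ 0.11  0.59 -0.9 ] gap 0.251 tcp [0.6325 0.2592 0.237 ]
426 165
252 140
```

View pics/p1.png

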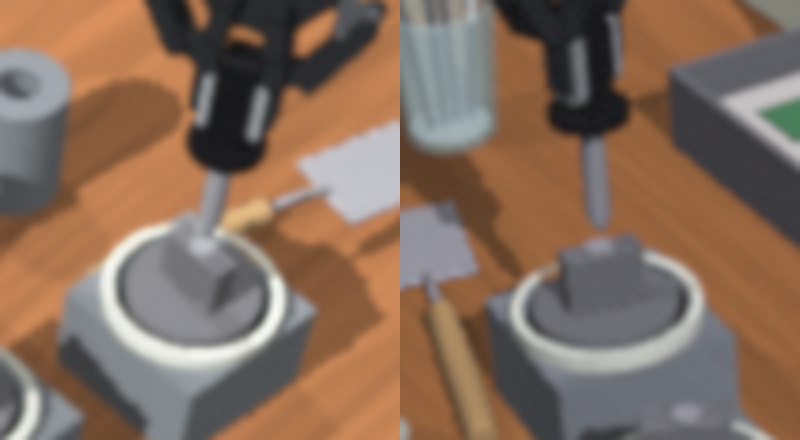

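In both crops the tip hangs over the huge pot's disc (left crop tip at (207,230), disc (203,243)). I lower it gently.

Emit:
move_arm([
  [0,0,0,0,0.3,2,1],
  [0,0,0,0,0.3,4,1],
  [0,0,0,0,0.3,6,1],
  [0,0,0,0,0.3,7.5,1],
  [0,0,0,0,0.3,8.5,1],
  [0,0,0,0,0.3,9.2,1],
  [0,0,0,0,0.3,9.2,1],
  [0,0,0,0,0.3,9.2,1],
])

```text
t: 35.5
tcp_pos: [0.6329, 0.2589, 0.2275]
tool_rot: [0.556, 0.831, -0.0, -0.0]
force: [-0.9, -0.2, -1.7]
finger_gap: 0.249
gripper_force: 49.2
```

Emit:
move_arm([
  [0,0,0,0,0,0.3,1],
  [0,0,0,0,0,0.6,1],
  [0,0,0,0,0,0.6,1],
  [0,0,0,0,0,0.6,1],
])

```text
t: 35.83
tcp_pos: [0.6329, 0.2589, 0.2269]
tool_rot: [0.556, 0.831, 0.0, 0.0]
force: [-0.1, -0.2, -0.3]
finger_gap: 0.251
gripper_force: 49.2
```

Emit:
move_arm([
  [0,0,0,0,0,0.3,1],
  [0,0,0,0,0,0.6,1],
  [0,0,0,0,0,0.6,1],
  [0,0,0,0,0,0.6,1],
])

```text
t: 36.17
tcp_pos: [0.633, 0.2589, 0.2268]
tool_rot: [0.556, 0.832, 0.0, 0.0]
force: [-0.4, -0.3, 0.9]
finger_gap: 0.249
gripper_force: 49.5
```

Emit:
move_arm([
  [0,0,0,0,0,0.2,1],
  [0,0,0,0,0,0.2,1],
  [0,0,0,0,0,0.2,1],
  [0,0,0,0,0,0.2,1],
  [0,0,0,0,0,0.2,1],
  [0,0,0,0,0,0.2,1],
  [0,0,0,0,0,0.2,1],
])

```text
t: 36.75
tcp_pos: [0.6331, 0.259, 0.2265]
tool_rot: [0.556, 0.831, 0.0, 0.0]
force: [-1.5, 0.4, 4.3]
finger_gap: 0.253
gripper_force: 49.9
```

```bash
python3 - <<'E'
from h import *
go((.592,.0929,.242))
E
```

```text
t 36.75 phi 22.5 -> 22.5 turn [ 0.03  0.   -0.  ] shift [-137.7 -101.5  -15.6] F [-1.47  0.38  4.33] gap 0.253 tcp [0.6331 0.259  0.2265]
```

Emit:
move_arm([
  [0,0,0,0,0,-6,1],
  [0,0,0,0,0,-20,1],
  [0,0,0,-15,-11,-30,1],
  [0,0,0,-40,-30,-30,1],
  [0,0,0,-67,-49,-30,1],
  [0,0,0,-94,-69,-30,1],
  [0,0,0,-119,-88,-30,1],
  [0,0,0,-133,-98,-30,1],
  [0,0,0,-138,-101.5,-30,1],
  [0,0,0,-138,-101.5,-25,1],
  [0,0,0,-138,-101.5,-16,1],
  [0,0,0,-138,-101.5,-10,1],
])

```text
t: 37.75
tcp_pos: [0.5918, 0.0935, 0.2349]
tool_rot: [0.555, 0.832, 0.0, -0.0]
force: [-0.5, 0.3, -2.3]
finger_gap: 0.254
gripper_force: 49.3
```

Emit:
move_arm([
  [0,0,0,0,0,0,1],
  [0,0,0,0,0,0,1],
  [0,0,0,0,0,0,1],
  [0,0,0,0,0,0,1],
])

```text
t: 38.08
tcp_pos: [0.5922, 0.0932, 0.2362]
tool_rot: [0.555, 0.832, 0.0, 0.0]
force: [0.2, -0.2, -2.1]
finger_gap: 0.252
gripper_force: 49.3
```

```bash
python3 - <<'E'
from h import *
go((.592,.0929,.2268))
for n in ['scene','side']:
    s=imaging.snapshot(n); i=s['img']
    Rm,t=ext(s); p,_=cv2.projectPoints(np.array([[.592,.0915,.114]]),Rm,t,K(s),np.array([s['k1'],0,0,0,0.])); u,v=p[0,0].astype(int)
    c=cv2.resize(i[v-60:v+50,u-50:u+50],(400,440),interpolation=cv2.INTER_CUBIC); save('p_'+n+'.png',c)
a=np.hstack([cv2.imread('pics/p_scene.png'),cv2.imread('pics/p_side.png')]); cv2.imwrite('pics/p2.png',a)
E
```

```text
t 38.08 phi 22.6 -> 22.6 turn [ 0.03  0.01 -0.  ] shift [-0.2 -0.4  9.4] F [ 0.19 -0.19 -2.07] gap 0.252 tcp [0.5922 0.0932 0.2362]
```

View pics/p2.png

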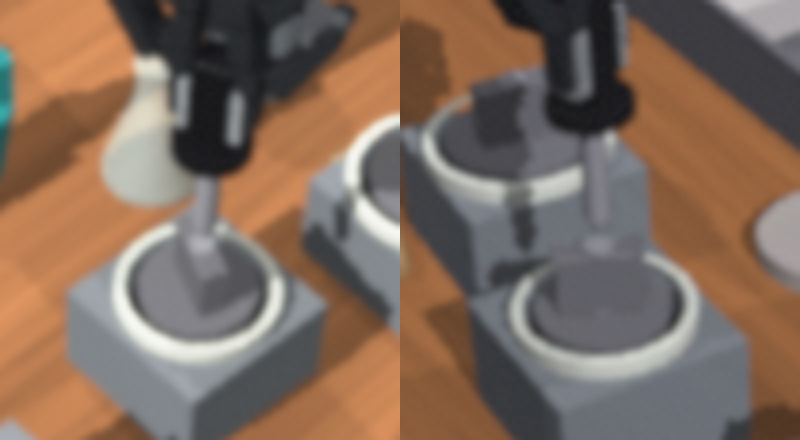

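The tip lines up with the large pot's disc in both views (left (203,240), right (598,243)).

Emit:
move_arm([
  [0,0,0,0,0,2,1],
  [0,0,0,0,0,4,1],
  [0,0,0,0,0,6,1],
  [0,0,0,0,0,7.5,1],
  [0,0,0,0,0,8.5,1],
  [0,0,0,0,0,9,1],
  [0,0,0,0,0,9,1],
  [0,0,0,0,0,9,1],
])

```text
t: 38.85
tcp_pos: [0.592, 0.0925, 0.2271]
tool_rot: [0.556, 0.831, -0.0, 0.0]
force: [-0.3, -0.1, -1.8]
finger_gap: 0.253
gripper_force: 49.3
```

Emit:
move_arm([
  [0,0,0,0,0,0.3,1],
  [0,0,0,0,0,0.6,1],
  [0,0,0,0,0,0.6,1],
  [0,0,0,0,0,0.6,1],
])

```text
t: 39.18
tcp_pos: [0.592, 0.0926, 0.2266]
tool_rot: [0.556, 0.831, 0.0, 0.0]
force: [-0.1, -0.6, -0.8]
finger_gap: 0.254
gripper_force: 49.3
```

Emit:
move_arm([
  [0,0,0,0,0,0.3,1],
  [0,0,0,0,0,0.6,1],
  [0,0,0,0,0,0.6,1],
  [0,0,0,0,0,0.6,1],
])

```text
t: 39.52
tcp_pos: [0.5921, 0.0926, 0.2265]
tool_rot: [0.556, 0.832, 0.0, 0.0]
force: [-0.5, 0.2, 4.2]
finger_gap: 0.25
gripper_force: 49.8
```

Emit:
move_arm([
  [0,0,0,0,0,0,1],
  [0,0,0,0,0,0,1],
  [0,0,0,0,0,0,1],
  [0,0,0,0,0,0,1],
  [0,0,0,0,0,0,1],
  [0,0,0,0,0,0,1],
])

```text
t: 40.02
tcp_pos: [0.5922, 0.0926, 0.2261]
tool_rot: [0.556, 0.831, 0.0, 0.0]
force: [-0.1, -0.3, 5.8]
finger_gap: 0.248
gripper_force: 50.0
```

```bash
python3 - <<'E'
from h import *
go((.6357,-.0985,.242))
E
```

```text
t 40.02 phi 22.5 -> 22.5 turn [ 0.03  0.01 -0.  ] shift [-193.2  -32.9  -15.9] F [-0.14 -0.31  5.78] gap 0.248 tcp [0.5922 0.0926 0.2261]
```

Emit:
move_arm([
  [0,0,0,0,0,-6,1],
  [0,0,0,0,0,-20,1],
  [0,0,0,-15,-2.5,-30,1],
  [0,0,0,-45,-8,-30,1],
  [0,0,0,-78,-13,-30,1],
  [0,0,0,-112,-19,-30,1],
  [0,0,0,-146,-25,-30,1],
  [0,0,0,-172,-29,-30,1],
  [0,0,0,-188,-32,-28,1],
  [0,0,0,-193,-33,-22,1],
  [0,0,0,-193,-33,-15,1],
  [0,0,0,-193,-33,-11,1],
])

```text
t: 41.02
tcp_pos: [0.6341, -0.0973, 0.2351]
tool_rot: [0.556, 0.831, -0.0, -0.002]
force: [0.1, -0.3, -1.5]
finger_gap: 0.249
gripper_force: 49.2
```

Emit:
move_arm([
  [0,0,0,0,0,0,1],
  [0,0,0,0,0,0,1],
  [0,0,0,0,0,0,1],
  [0,0,0,0,0,0,1],
])

```text
t: 41.35
tcp_pos: [0.6355, -0.0973, 0.2373]
tool_rot: [0.555, 0.832, 0.0, 0.0]
force: [-0.3, 0.1, -0.7]
finger_gap: 0.253
gripper_force: 49.2
```

```bash
python3 - <<'E'
from h import *
go((.6357,-.0985,.2268))
for n in ['scene','side']:
    s=imaging.snapshot(n); i=s['img']
    Rm,t=ext(s); p,_=cv2.projectPoints(np.array([[.6355,-.0995,.114]]),Rm,t,K(s),np.array([s['k1'],0,0,0,0.])); u,v=p[0,0].astype(int)
    c=cv2.resize(i[v-60:v+50,u-50:u+50],(400,440),interpolation=cv2.INTER_CUBIC); save('p_'+n+'.png',c)
a=np.hstack([cv2.imread('pics/p_scene.png'),cv2.imread('pics/p_side.png')]); cv2.imwrite('pics/p3.png',a)
E
```

```text
t 41.35 phi 22.6 -> 22.6 turn [ 0.03  0.02 -0.  ] shift [-1.2 -0.3 10.5] F [-0.31  0.07 -0.66] gap 0.253 tcp [ 0.6355 -0.0973  0.2373]
```

View pics/p3.png

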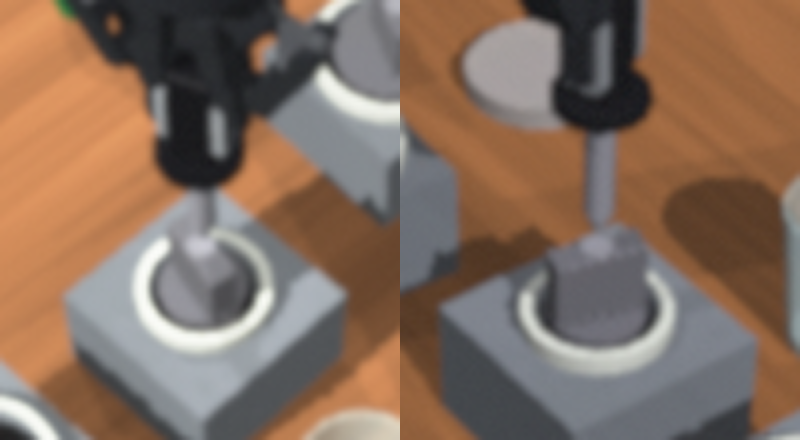

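The tip is over the small disc as well (left (203,240), right (600,240)).

Emit:
move_arm([
  [0,0,0,-1,0,2,1],
  [0,0,0,-1,0,4,1],
  [0,0,0,-1,0,6,1],
  [0,0,0,-1,0,8,1],
  [0,0,0,-1,0,9,1],
  [0,0,0,-1,0,10,1],
  [0,0,0,-1,0,10,1],
  [0,0,0,-1,0,10,1],
])

```text
t: 42.12
tcp_pos: [0.6358, -0.0993, 0.2269]
tool_rot: [0.556, 0.831, 0.0, 0.0]
force: [0.6, 0.3, -1.1]
finger_gap: 0.249
gripper_force: 49.4
```

Emit:
move_arm([
  [0,0,0,0,0,0.3,1],
  [0,0,0,0,0,0.5,1],
  [0,0,0,0,0,0.5,1],
  [0,0,0,0,0,0.5,1],
])

```text
t: 42.45
tcp_pos: [0.6358, -0.0994, 0.2267]
tool_rot: [0.556, 0.831, 0.0, 0.0]
force: [-0.2, -0.7, 0.7]
finger_gap: 0.249
gripper_force: 49.4
```

Emit:
move_arm([
  [0,0,0,0,0,0.3,1],
  [0,0,0,0,0,0.4,1],
  [0,0,0,0,0,0.4,1],
  [0,0,0,0,0,0.4,1],
  [0,0,0,0,0,0.4,1],
  [0,0,0,0,0,0.4,1],
  [0,0,0,0,0,0.4,1],
  [0,0,0,0,0,0.4,1],
])

```text
t: 43.12
tcp_pos: [0.636, -0.0994, 0.2266]
tool_rot: [0.556, 0.831, 0.0, 0.001]
force: [-0.3, 0.4, 5.5]
finger_gap: 0.251
gripper_force: 49.9
```

```bash
python3 - <<'E'
from h import *
go((.4457,.3047,.28))
E
```

```text
t 43.12 phi 22.5 -> 22.5 turn [ 0.05  0.04 -0.  ] shift [446.1 -21.1 -53.7] F [-0.3   0.41  5.47] gap 0.251 tcp [ 0.636  -0.0994  0.2266]
```

Emit:
move_arm([
  [0,0,0,0,0,-6,1],
  [0,0,0,0,0,-25,1],
  [0,0,0,10,-0.5,-45,1],
  [0,0,0,36,-2,-54,1],
  [0,0,0,72,-3.5,-54,1],
  [0,0,0,108,-5,-54,1],
  [0,0,0,144,-7,-54,1],
  [0,0,0,180,-9,-54,1],
  [0,0,0,216,-10,-54,1],
  [0,0,0,252,-12,-54,1],
  [0,0,0,288,-14,-54,1],
  [0,0,0,324,-15,-54,1],
])

```text
t: 44.12
tcp_pos: [0.4962, 0.1956, 0.2794]
tool_rot: [0.556, 0.831, -0.001, -0.001]
force: [0.7, 0.6, -0.7]
finger_gap: 0.25
gripper_force: 49.2
```

Emit:
move_arm([
  [0,0,0,34,-1.5,0,1],
  [0,0,0,66,-3,0,1],
  [0,0,0,94,-4.5,0,1],
  [0,0,0,113,-5.5,0,1],
  [0,0,0,122,-6,0,1],
  [0,0,0,122,-6,0,1],
  [0,0,0,122,-6,0,1],
  [0,0,0,122,-6,0,1],
  [0,0,0,122,-6,0,1],
  [0,0,0,122,-6,0,1],
  [0,0,0,122,-6,0,1],
])

```text
t: 45.03
tcp_pos: [0.4462, 0.3039, 0.28]
tool_rot: [0.556, 0.831, -0.0, 0.0]
force: [-0.0, 1.1, -1.8]
finger_gap: 0.251
gripper_force: 49.2
```

```bash
python3 - <<'E'
from h import *
go((.4457,.3046,.21))
E
```

```text
t 45.03 phi 22.4 -> 22.4 turn [-0.    0.01  0.  ] shift [ 0.9 -0.2 70. ] F [-0.02  1.11 -1.8 ] gap 0.251 tcp [0.4462 0.3039 0.28  ]
```

Emit:
move_arm([
  [0,0,0,0.6,0,15,1],
  [0,0,0,0.6,0,35,1],
  [0,0,0,0.6,0,52,1],
  [0,0,0,0.6,0,65,1],
  [0,0,0,0.6,0,76,1],
  [0,0,0,0.6,0,86,1],
  [0,0,0,0.6,0,96,1],
  [0,0,0,0.6,0,96,1],
  [0,0,0,0.6,0,96,1],
])

```text
t: 45.78
tcp_pos: [0.4454, 0.3051, 0.1836]
tool_rot: [0.556, 0.831, -0.0, -0.0]
force: [0.6, 0.0, -0.1]
finger_gap: 0.247
gripper_force: 49.2
```

```bash
python3 - <<'E'
from h import *
go((.4457,.3046,.133))
E
```

```text
t 45.78 phi 22.5 -> 22.5 turn [-0.05  0.    0.  ] shift [-0.6  0.2 50.6] F [ 0.6   0.04 -0.06] gap 0.247 tcp [0.4454 0.3051 0.1836]
```

Emit:
move_arm([
  [0,0,0,-0.3,0,10,1],
  [0,0,0,-0.3,0,22,1],
  [0,0,0,-0.3,0,33,1],
  [0,0,0,-0.3,0,41,1],
  [0,0,0,-0.3,0,46,1],
  [0,0,0,-0.3,0,48,1],
  [0,0,0,-0.3,0,49.5,1],
  [0,0,0,-0.3,0,50.5,1],
  [0,0,0,-0.3,0,50.5,1],
  [0,0,0,-0.3,0,50.5,1],
])

```text
t: 46.62
tcp_pos: [0.4458, 0.3051, 0.1339]
tool_rot: [0.556, 0.832, 0.0, 0.0]
force: [-1.0, 0.3, -0.9]
finger_gap: 0.255
gripper_force: 49.2
```

Emit:
move_arm([
  [0,0,0,0,0,0.6,1],
  [0,0,0,0,0,1.2,1],
  [0,0,0,0,0,1.2,0.7],
  [0,0,0,0,0,1.2,0.5],
  [0,0,0,0,0,1.2,0.4],
  [0,0,0,0,0,1.2,0.4],
  [0,0,0,0,0,-10,0.4],
  [0,0,0,0,0,-40,0.4],
  [0,0,0,0,0,-80,0.4],
  [0,0,0,0,0,-115,0.4],
  [0,0,0,0,0,-140,0.4],
  [0,0,0,0,0,-150,0.4],
])

```text
t: 47.62
tcp_pos: [0.4473, 0.3058, 0.2878]
tool_rot: [0.555, 0.832, 0.003, 0.002]
force: [0.7, 0.3, 0.2]
finger_gap: 0.601
gripper_force: 0.0
```

Emit:
move_arm([
  [0,0,0,-60,0,0,0.4],
  [0,0,0,-60,0,0,0.4],
  [0,0,0,-60,0,0,0.4],
  [0,0,0,-60,0,0,0.4],
  [0,0,0,-60,0,0,0.4],
  [0,0,0,-60,0,0,0.4],
  [0,0,0,-60,0,0,0.4],
])

```text
t: 48.2
tcp_pos: [0.4679, 0.2503, 0.283]
tool_rot: [0.555, 0.832, -0.0, -0.0]
force: [-0.2, 0.6, -0.2]
finger_gap: 0.601
gripper_force: 0.0
```

```bash
python3 - <<'E'
from h import *
for n in ['scene','side']:
    s=imaging.snapshot(n); save('end_'+n+'.png',s['img'])
    for c in [(.6355,-.099),(.5920,.092),(.632,.256)]: bar(s,c,.032,.104,.118)
s=imaging.snapshot('wrist'); W=cloud(s)
m=(W[...,2]>.15)&(W[...,2]<.167)&(np.hypot(W[...,0]-.445,W[...,1]-.301)<.03); P=W[m]
print(cv2.minAreaRect((P[:,:2]*1000).astype(np.float32)),np.median(P[:,2]),readout.sense()['t'])
E
```

```text
133 mean [ 0.6364 -0.1011  0.1122] rectc [ 636.7 -101.2] [16.3 46.6] long ang rect 168.3 pca 168.2
112 mean [0.5941 0.0902 0.111 ] rectc [593.3  91.2] [16.8 48.3] long ang rect 151.1 pca 153.1
101 mean [0.6339 0.2552 0.1117] rectc [633.  255.7] [17.3 47.1] long ang rect 168.0 pca 169.0
152 mean [ 0.6312 -0.0998  0.1123] rectc [631.9 -99.6] [18.6 46.1] long ang rect 167.6 pca 167.9
127 mean [0.5881 0.0916 0.1119] rectc [588.5  91.8] [21.3 45.2] long ang rect 152.1 pca 151.8
90 mean [0.6295 0.2552 0.1115] rectc [630.  256.1] [23.1 46.9] long ang rect 167.4 pca 169.9
((447.15789794921875, 305.44219970703125), (21.832874298095703, 21.472143173217773), 22.463260650634766) 0.15949585940850175 48.35
```

View pics/end_side.png

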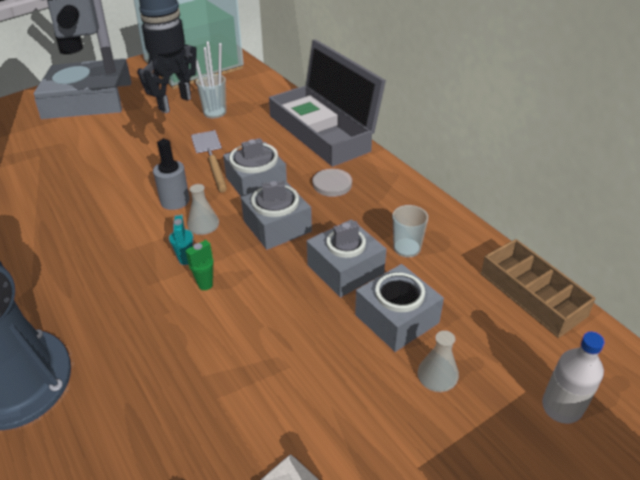

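All three pots are nested, at (253,155), (276,200) and (347,240). The probe hangs in its stand at (168,180), its top at 0.1595 m as at the start, and the glassware has not moved. I hand the job in.

```bash
python3 -c "
from h import *
print(order.sign_off())"
```

```text
the job is handed in; nothing more can be done
None
```

I nested the three pots present (huge, large, small), touched their discs in that order with the probe, hung it back in its stand, and handed the job in at about 48 s; no verdict came back.

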